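# Pop the sprung case, stow the blank, shut it and stack the tub

## Task

Put the dark bridge blank away: press the brass catch of the wooden case and keep a finger on its sprung lid so that it comes up under control instead of flying open, lay the blank in the case, and press the lid shut until the catch holds it. Then stack the small lidded tub on the closed case with its four feet in the four recesses of the lid. Leave the other things on the bench undisturbed.

Things in the scene. Friction and masses are not known exactly. Their poses are not given: they have to be found in the camera images.
- case: Wooden case fixed to the bench, 120 x 180 mm (its x, y) and 50 mm high without its lid, walls and floor 5 mm (inside 110 x 170 x 45 mm), open on top under the lid. Origin: centre of its underside on the bench; z up; +x points to the hinge side, -x to the front with the catch.
- lid_hinge (a point): Middle of the lid's hinge line, fixed to the case at (60, 0, 50.5) mm of the case; the hinge line runs along the case's y.
- case_lid (a joint): Angle of the lid in rad: 0 shut (reads up to 0.01 when held by the catch, which has 1 mm of play), 1.75 fully open (leaning back a little past upright). A spring always pushes it open, with about 1.3 N at the front edge when shut and almost none when fully open; let go at the catch it flies up at over 4.5 rad/s; steadied to 1 to 2 rad/s it is well under control. It stays open by itself.
- lid_front (a point): On the lid, middle of its front edge, on its top face. The lid is 120 x 180 x 10 mm and reaches 120 mm from the hinge line; shut, its top face is 60.5 mm above the bench. A brass tongue 22 mm wide, 3 mm thick, sticks out 7 mm from the bottom of the front edge.
- lid_seat (a point): On the lid, centre of its top face, z along the outward normal of the top face (up when shut). Around it four square recesses, 16 x 16 mm and 5 mm deep, centred at x = +-23 mm, y = +-44 mm.
- catch (a joint): Push button of the catch on the case's front, travel in m: 0 at rest, 0.007 pressed to the stop; frees the lid at about 0.005. Spring-returned. The hook it draws back is bevelled, so that pressing the lid down with about 6 N near its front edge clicks it shut by itself (the button dips meanwhile; it holds only once the lid has been pressed right down on the rim); keep the button unpressed then.
- catch_pad (a point): Centre of the top of the brass button (24 x 30 mm in case x, y; at rest 10 mm higher than the top of the shut lid, its centre 28 mm in front of the lid's front edge, over a brass housing 34 mm wide). It sinks straight down, against a spring of 1.6 N rising to 4 N; 5 mm down the lid is free, its top then still 5 mm above the lid's.
- blank: Bridge blank: dark flat wooden stick, 32 x 145 x 10 mm (its x, y, z), 35 g. Origin: centre of its underside.
- tub: Small closed light wooden tub, 60 x 104 mm (its x, y), 52 mm high with its feet, about 0.25 kg, its lid fixed. Four corner feet 12 x 12 mm, 6 mm high, centred at x = +-23, y = +-44 mm. Origin: centre of the plane under its feet; seated on the case lid (either way round) the origin lies 5 mm below lid_seat.
- can: Bystander: grey steel can with a knob, 62 mm across, 115 mm high, upright, near the tub. Origin: centre of its underside.
- tumbler: Bystander: empty dark green tumbler, 80 mm across the rim, 112 mm high, upright, near the blank. Origin: centre of its underside.
- tape: Bystander: roll of pale tape lying flat behind the case, 104 mm across, 25 mm high. Origin: centre of its underside.
- sander: Bystander: cork sanding block, 60 x 106 x 33 mm, lying between the robot and the case. Origin: centre of its underside.
There are look-alikes about, which are no part of the job. Leave any pink or purple look-alike of the blank alone.

How it is judged:
By the outcome, as a careful person would: the job done as asked, in the order asked, and still so for the second after the job is handed in, with the robot touching nothing.
It also fails if it takes over 69 s, if anything falls off the work surface, if the arm or the gripper's body presses on something with over 40 N, if the wrist force passes 120 N, or if a joint passes its speed limit or range.

## Robot

A 6-joint arm with a two-finger parallel gripper is mounted at the origin on a cart in front of the work surface, level with it; the furniture and walls round the work are solid. World frame = base frame: x ahead of the robot, y to its left, z up, the work surface at z = 0. Lengths are in mm, angles in rad, forces in N, time in s.
With the tool pointing down it reaches from about 275 to 750 mm from the base axis. Payload 10.2 kg.
Tool frame: the origin (TCP) lies at the very end of the fingers, on their centre line; the grasp point (between the pads) lies 19 mm behind it (ctrl.grip_depth is the distance from the TCP to the grasp point, in mm); z points along the fingers, x is the direction in which the jaws open and shut, and the axes are right-handed (so a half turn about z gives the same grasp; the last joint's range is limited). The gripper opens to 85 mm and grips with 20 to 120 N. Pads are 22 mm wide; open, the fingers measure 114 mm over their backs; the gripper's body (76 mm by 85 mm) begins 54 mm behind the grasp point. The pads swing forward as they close: fully open they stand 13 mm farther back than shut.
Start: joints at [1.12, 0.313, 1.498, -0, 1.331, -0.223], TCP at [118.576, 511.44, 195.794] pointing down, gripper open.
Joint ranges: [-2.94, 2.94], [-0.97, 2.17], [0.19, 2.56], [-1.23, 4.37], [0.02, 3.11], [-2.88, 2.88]. Speed limits (rad/s): [2.39, 2.39, 3.01, 3.14, 3.14, 3.14].

## Interface

Orientations are given as a unit quaternion [w, x, y, z].
In Python, from rig import ctrl gives the robot as it stands.
- The arm moves only by the tool play_rows, never from a script. Its argument "motion" is a list of rows, each a list of 2 entries, a list of its own where there are three numbers: the shift along the tool's x, y, z in mm, then the turn, a rotation vector about the tool's x, y, z in degrees. A call has 1 to 20 rows; each row shifts and turns the commanded pose from where the row before left it, along the tool's axes as they then stand; what a row does not reach is not made up. A row lasts 1/12 s, in which the tool goes at most 41.7 mm and 7.16 degrees, less where a joint would pass 70% of its speed; a pose out of reach is approached as far as the arm can. A call with a gripper value outside its range is refused whole. "fingers" is the finger opening in mm, from 0 to 85.4, set as the call begins (left out, the last holds). The fingers move at their own pace and stop on an object; "squeeze" is the grip in N (left out, the last holds). Time passes only in rows, so rows that do not move let the fingers close. It gives the time, the measured TCP pose, the force and the opening at its end, in the units of the state.
- ctrl.sense(): the state, without advancing time (a new reading comes with each control period).
- ctrl.capture(name): name is "scene" or "top"; returns the picture (400x640x3 uint8, red, green, blue); there is no depth.
- ctrl.get_calibration(name): a dict with "K" (3x3 intrinsics, pixels), "R" (3x3) and "t" (3): a world point X has camera coordinates R X + t. Camera axes: x right, y down, z forward; pixel columns grow to the right and rows downward; lengths in mm; the calibration is good to about 2 mm. A picture is of the moment at which its call begins. get_calibration takes no time and is no camera call.
- ctrl.finish_job(): hands the job in, once; it reports no verdict.
Trained networks look in the newest picture that a camera, given by its name, has taken for a name from the list of things; names that differ only in an ending like _2 or _b are one class to them, and where a whole thing is asked for, a point or a joint stands for the part that bears it (a point fixed in the world has none). Each returns a list of dicts, best first, with "p" (0 to 1); they miss things now and then, are a little off and sometimes report something else, mostly with a low value. They report only what shows in the picture. A call takes as long as a camera call. They do not tell look-alikes from the thing itself.
- ctrl.spot_in(camera, name): "position" ([column, row] as shares, 0 to 1, of the picture: columns of its width, rows of its height, amid what is visible of it).
The state is a dict: "time_s": time; "joints": joint angles; "dq": joint speeds; "tau": joint torques, N m; "eef_pos": TCP position; "ee_rot": TCP orientation; "force": force on the tool from outside, world axes, zero at the start; "wrist_torque": the same for the moment, N m; "grip_width": opening from 0.0 (shut) to 1.0 (fully open).
Only numpy, scipy, OpenCV 4.12 (cv2) and the standard library are available. Lean on these libraries where they do the work, as an engineer would, in place of code of your own. Each camera call takes 0.05 s, during which the arm holds its last target. There are 200 camera calls.

## Working session

There is one attempt and no reset: what is moved stays moved. The work goes in short steps, Python scripts to look and compute and a tool call to move; the robot and the scene stay as the last step left them, time stands still between calls to the robot, and variables do not carry over. Pictures are saved under pics/ and viewed, about 8 in all and at most 12, crops included, and the job is handed in when it is done.

Besides the shell and the picture viewer there is one more tool, called after ">>>" as name(argument=value, ...), one argument or row to a line, values as JSON. play_rows: Moves the arm, as the interface text tells. Its arguments: {"type":"object","properties":{"motion":{"type":"array"},"fingers":{"type":"number"},"squeeze":{"type":"number"}},"required":["motion"]}

```bash
ls; mkdir -p pics
python3 - <<'E'
from rig import ctrl
import cv2,numpy as np
print(ctrl.sense())
for c in ("scene","top"):
    im=ctrl.capture(c); cv2.imwrite(f"pics/{c}0.png",im[:,:,::-1])
    k=ctrl.get_calibration(c); print(c,np.round(k["K"],1).tolist(),np.round(k["R"],4).tolist(),np.round(k["t"],1).tolist())
    for n in ["case","lid_front","catch_pad","lid_seat","blank","tub","can","tumbler","tape","sander"]:
        print(n,[([round(d["position"][0]*640),round(d["position"][1]*400)],round(d["p"],2)) for d in ctrl.spot_in(c,n)][:4])
E
```

```text
pics
{'time_s': 0.0, 'joints': array([ 1.11960579e+00,  3.13460354e-01,  1.49846850e+00, -4.91735037e-06,
        1.33102735e+00, -2.23378079e-01]), 'dq': array([ 5.93810098e-05, -2.66296275e-04, -7.01301957e-04,  3.37466853e-04,
       -5.38245975e-04,  9.50027188e-04]), 'tau': array([-1.34007227e-03, -4.12268722e+01, -2.59737951e+01, -2.22047611e-04,
        4.20675759e-03,  1.94510955e-05]), 'eef_pos': array([118.42734823, 511.13700726, 195.21799809]), 'ee_rot': array([ 2.97542392e-04,  7.82893778e-01,  6.22155019e-01, -6.13426014e-04]), 'force': array([-0.61202836, -0.40247696, -0.43213238]), 'wrist_torque': array([-0.07121777, -0.0088704 , -0.01723132]), 'grip_width': 1.0021812610365979}
scene [[405.8, 0.0, 313.9], [0.0, 405.8, 200.8], [0.0, 0.0, 1.0]] [[0.8935, -0.4491, -0.0042], [-0.288, -0.5658, -0.7726], [0.3446, 0.6915, -0.6348]] [-457.1, 207.4, 1120.7]
case [([329, 224], 0.67)]
lid_front [([328, 215], 0.7)]
catch_pad [([299, 218], 0.56)]
lid_seat [([328, 212], 0.91)]
blank [([373, 288], 0.97), ([310, 292], 0.9), ([336, 178], 0.57)]
tub [([328, 214], 0.59), ([269, 165], 0.58)]
can [([328, 213], 0.55)]
tumbler [([399, 241], 0.69)]
tape [([363, 203], 0.81)]
sander [([255, 210], 0.97)]
top [[496.5, 0.0, 310.2], [0.0, 496.5, 207.4], [0.0, 0.0, 1.0]] [[-0.0281, -0.9996, -0.0036], [-0.9858, 0.0283, -0.1655], [0.1656, -0.0011, -0.9862]] [35.1, 553.5, 1319.5]
case [([330, 215], 0.77), ([333, 214], 0.56)]
lid_front [([335, 215], 0.75)]
catch_pad [([329, 245], 0.57), ([208, 190], 0.37)]
lid_seat [([331, 214], 0.57)]
blank [([430, 214], 0.84), ([264, 170], 0.76), ([410, 272], 0.75)]
tub [([206, 234], 0.82)]
can [([207, 186], 0.79)]
tumbler [([416, 169], 0.64)]
tape [([331, 150], 0.92)]
sander [([272, 284], 0.97), ([327, 149], 0.15)]
```

Run:
```python
import cv2
a=cv2.imread("pics/top0.png")[100:330,150:490]; cv2.imwrite("pics/top0c.png",cv2.resize(a,(800,541),interpolation=cv2.INTER_CUBIC))
a=cv2.imread("pics/scene0.png")[110:330,200:500]; cv2.imwrite("pics/scene0c.png",cv2.resize(a,(800,587),interpolation=cv2.INTER_CUBIC))
```

```text
(no output)
```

View pics/top0c.png

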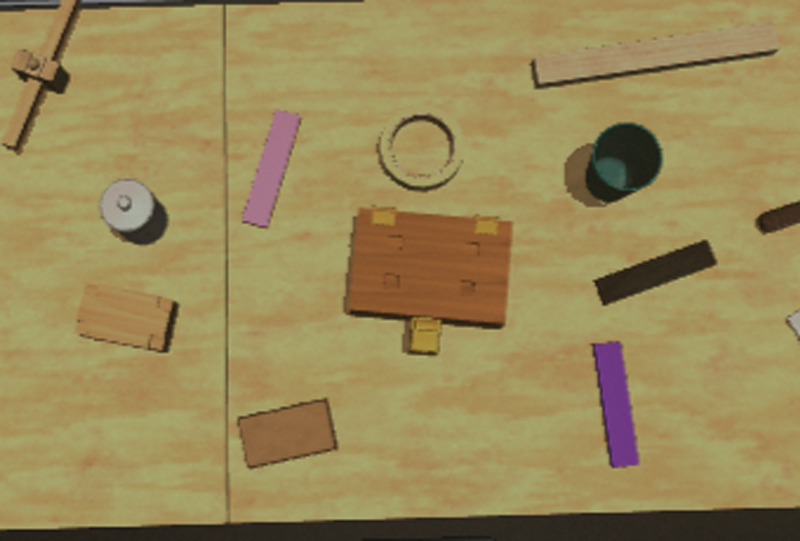

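View pics/scene0c.png

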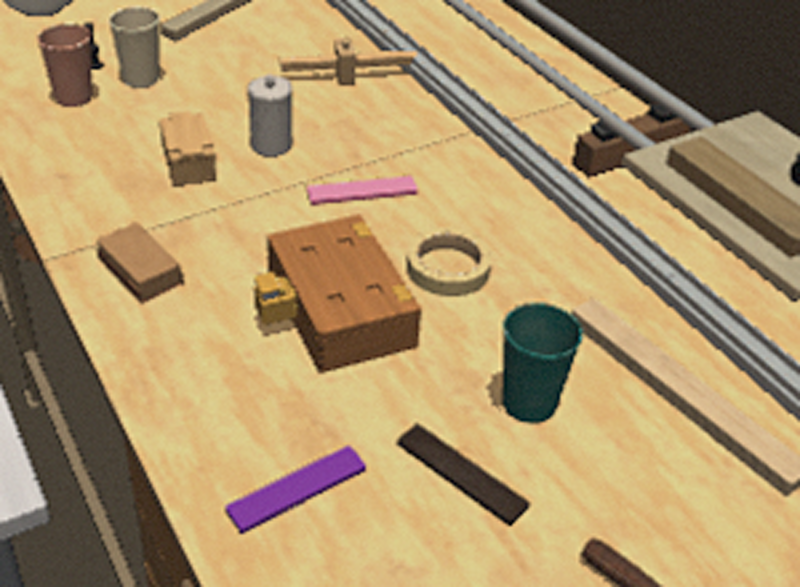

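The top crop shows the case with its hinges up (+x) and the catch at the bottom near (424,336). The dark blank is at (656,272), the tub at (126,318) and the can at (128,205). The pink and purple sticks are the look-alikes. Next I'll fit poses from the corners in both views.

```bash
cat > h.py <<'E'
import numpy as np,cv2
from scipy.optimize import least_squares
from rig import ctrl
CAL={c:ctrl.get_calibration(c) for c in ("scene","top")}
def proj(c,X):
    k=CAL[c]; p=(k["R"]@np.atleast_2d(X).T+np.reshape(k["t"],(3,1))); q=k["K"]@p; return (q[:2]/q[2]).T
def pose(p,M):
    c,s=np.cos(p[3]),np.sin(p[3]); return np.c_[c*M[:,0]-s*M[:,1]+p[0],s*M[:,0]+c*M[:,1]+p[1],M[:,2]+p[2]]
def fit(M,obs,p0,freez=True):
    M=np.array(M,float); p0=np.array(p0,float)
    f=lambda p:np.concatenate([(proj(c,pose(p,M))-o)[~np.isnan(o[:,0])].ravel() for c,o in obs.items()])
    if not freez: 
        g=lambda q:f([q[0],q[1],p0[2],q[2]]); r=least_squares(g,p0[[0,1,3]],loss="soft_l1"); return np.array([r.x[0],r.x[1],p0[2],r.x[2]]),r.fun
    r=least_squares(f,p0,loss="soft_l1"); return r.x,r.fun
def rect(a,b): return [(a,b,0),(a,-b,0),(-a,-b,0),(-a,b,0)]
def ray(c,uv,z):
    k=CAL[c]; d=k["R"].T@np.linalg.inv(k["K"])@[uv[0],uv[1],1]; o=-k["R"].T@k["t"]; return o+d*(z-o[2])/d[2]
E
python3 - <<'E'
from h import *
T=lambda L:np.array(L,float)/2.353+[150,100]-.3
S=lambda L:np.array(L,float)/2.667+[200,110]-.3
def seg(c,lo):  # dark blank quad
    im=cv2.imread(f"pics/{c}0.png"); g=im.max(2); m=(g<75).astype(np.uint8)
    n,l,st,ce=cv2.connectedComponentsWithStats(m); i=l[lo[1],lo[0]]; 
    q=cv2.approxPolyDP(cv2.findContours((l==i).astype(np.uint8),0,2)[0][0],4,True)[:,0]
    print(c,"blank",st[i],q.tolist())
seg("top",(429,216)); seg("scene",(373,288))
for n,a,b,z,t,s,g in [("lid",60,90,60.5,[(358,208),(512,222),(505,324),(347,312)],[(362,217),(419,308),(322,333),(268,237)],[450,0,60,-.07]),
 ("tub",30,52,52,[(87,286),(176,299),(167,350),(78,336)],[(200,112),(215,155),(170,160),(160,120)],[450,280,52,-.1])]:
    for obs in ({"top":T(t),"scene":S(s)},{"top":T(t)},{"scene":S(s)}):
        p,r=fit(rect(a,b),obs,g[:2]+[z]+g[3:],len(obs)==2); print(n,list(obs),p.round(3),r.round(1))
b=T([(595,281),(711,241),(717,263),(602,304)])
print("blank",[ray("top",u,8).round(1).tolist() for u in b])
print("pad",ray("top",T([(424,332)])[0],70),"can",ray("top",T([(124,202)])[0],115),"tumb",ray("top",T([(627,157)])[0],112))
E
```

```text
top blank [403 202  51  28 569] [[450, 203], [403, 219], [406, 229], [452, 212]]
scene blank [349 270  49  37 544] [[350, 274], [389, 305], [397, 300], [359, 271]]
lid ['top', 'scene'] [ 5.37075e+02 -4.14440e+01  5.66430e+01 -1.19000e-01] [ 0.  -0.1 -0.  -0.3 -0.2 -0.2  0.6 -1.1 -1.  -0.8  0.7  0.5 -1.2  1.
 -0.7 -0.3]
lid ['top'] [ 5.35359e+02 -4.10080e+01  6.05000e+01 -1.16000e-01] [-0.2  0.3 -0.1 -0.  -0.1  0.2  0.4 -0.5]
lid ['scene'] [ 5.3736e+02 -4.5305e+01  6.0500e+01 -1.2100e-01] [-0.2 -1.1  1.5  0.3 -0.6  0.8 -0.1 -0.6]
tub ['top', 'scene'] [ 4.87368e+02  3.11863e+02  4.67270e+01 -1.87000e-01] [ 0.5 -0.4 -0.   0.1 -0.3  0.1 -0.  -0.  -0.2  0.4  0.1 -0.5  0.3  0.3
 -1.  -0.2]
tub ['top'] [ 4.86531e+02  3.10799e+02  5.20000e+01 -1.76000e-01] [ 0.3 -0.2 -0.  -0.1 -0.1 -0.  -0.1  0.3]
tub ['scene'] [ 4.85403e+02  3.04163e+02  5.20000e+01 -2.16000e-01] [ 0.5  0.4  0.  -0.3  0.   0.3 -0.6 -0.4]
blank [[519.9, -239.6, 8.0], [564.4, -381.8, 8.0], [537.4, -387.0, 8.0], [492.0, -246.3, 8.0]]
pad [458.41987812 -30.55273948  70.        ] can [609.22154355 301.47663784 115.        ] tumb [ 645.33972147 -264.3284007   112.        ]
```

>>> play_rows(
  motion=[
    [[0,0,0],[0,0,6.97]],
    [[0,0,0],[0,0,6.97]],
    [[0,0,0],[0,0,6.97]],
    [[0,0,0],[0,0,6.97]],
    [[0,0,0],[0,0,6.97]],
    [[0,0,0],[0,0,6.97]],
    [[0,0,0],[0,0,6.97]],
    [[0,0,0],[0,0,6.97]],
    [[0,0,0],[0,0,6.97]],
    [[0,0,0],[0,0,6.97]],
    [[0,0,0],[0,0,6.97]],
    [[0,0,0],[0,0,6.97]],
  ],
  fingers=50,
)

```text
time_s: 2.1
eef_pos: [118.6, 511.4, 195.8]
ee_rot: [0.0, 0.998, -0.061, 0.0]
force: [0.9, -0.3, 0.1]
grip_width: 0.584
```

>>> play_rows(
  motion=[
    [[26.4,31.2,0],[0,0,0]],
    [[26.4,31.2,0],[0,0,0]],
    [[26.4,31.2,0],[0,0,0]],
    [[26.4,31.2,0],[0,0,0]],
    [[26.4,31.2,0],[0,0,0]],
    [[26.4,31.2,0],[0,0,0]],
    [[26.4,31.2,0],[0,0,0]],
    [[26.4,31.2,0],[0,0,0]],
    [[26.4,31.2,0],[0,0,0]],
    [[26.4,31.2,0],[0,0,0]],
    [[26.4,31.2,0],[0,0,0]],
    [[26.4,31.2,0],[0,0,0]],
    [[26.4,31.2,0],[0,0,0]],
    [[26.4,31.2,0],[0,0,0]],
    [[26.4,31.2,0],[0,0,0]],
    [[26.4,31.2,0],[0,0,0]],
  ],
)

```text
time_s: 3.43
eef_pos: [480.7, -35.7, 195.9]
ee_rot: [0.0, 0.998, -0.059, 0.0]
force: [-0.4, 0.8, -0.5]
grip_width: 0.585
```

>>> play_rows(
  motion=[
    [[0,0,25],[0,0,0]],
    [[0,0,25],[0,0,0]],
    [[0,0,25],[0,0,0]],
    [[0,0,0],[0,0,0]],
    [[0,0,0],[0,0,0]],
  ],
)

```text
time_s: 3.85
eef_pos: [479.7, -33.5, 120.8]
ee_rot: [-0.0, 0.998, -0.058, -0.001]
force: [-0.1, 0.6, 1.0]
grip_width: 0.582
```

```bash
cat >> h.py <<'E'
from scipy.spatial.transform import Rotation as Ro
CASE=[535.5,-41.5,-0.117]
def st(fr=CASE):
    s=ctrl.sense(); q=s["ee_rot"]; R=Ro.from_quat([q[1],q[2],q[3],q[0]]).as_matrix()
    d=s["eef_pos"]-[fr[0],fr[1],0]; c,sn=np.cos(fr[2]),np.sin(fr[2])
    print("t",round(s["time_s"],2),"world",s["eef_pos"].round(1),"case",np.round([c*d[0]+sn*d[1],-sn*d[0]+c*d[1],d[2]],1),"yaw",round(np.arctan2(R[1,0],R[0,0]),3),"tz",R[:,2].round(3),"F",s["force"].round(1),"w",round(85.4*s["grip_width"],1)); return s,R
def snap(n,*crops):
    for c,(x0,x1,y0,y1) in crops:
        im=ctrl.capture(c)[:,:,::-1]; cv2.imwrite(f"pics/{c}_{n}_full.png",im); a=im[y0:y1,x0:x1]; k=min(780/a.shape[1],580/a.shape[0]); cv2.imwrite(f"pics/{c}_{n}.png",cv2.resize(a,None,fx=k,fy=k,interpolation=cv2.INTER_CUBIC)); print(c,"scale",round(k,3))
E
python3 - <<'E'
from h import *
st(); snap("a",("scene",(240,400,130,250)))
E
```

```text
t 3.85 world [479.7 -33.5 120.8] case [-56.4   1.4 120.8] yaw -0.117 tz [-0.001  0.    -1.   ] F [-0.1  0.6  1. ] w 49.7
scene scale 4.833
```

View pics/scene_a.png

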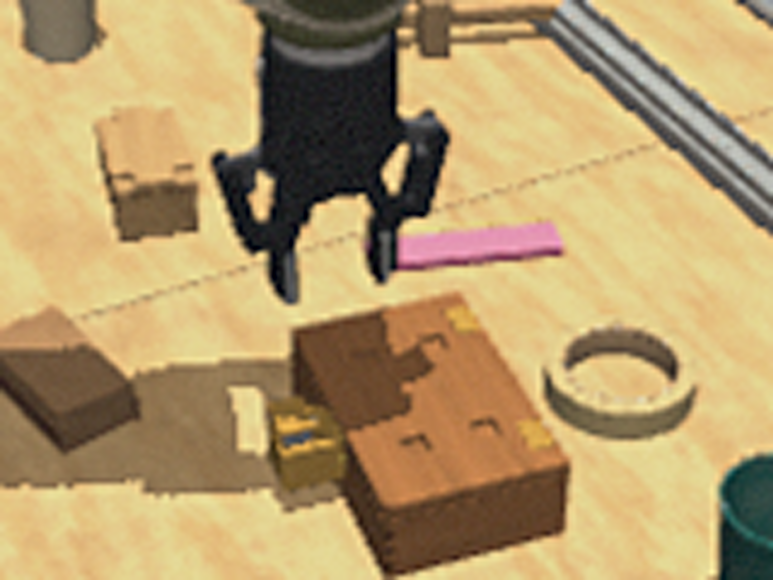

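>>> play_rows(
  motion=[
    [[0,1,21],[0,0,0]],
    [[0,0,21],[0,-4,0]],
    [[0,0,4],[0,0,0]],
    [[0,0,2],[0,0,0]],
    [[0,0,1],[0,0,0]],
    [[0,0,1],[0,0,0]],
    [[0,0,0],[0,0,0]],
  ],
)

```text
time_s: 4.48
eef_pos: [479.6, -34.6, 71.9]
ee_rot: [-0.002, 0.998, -0.058, -0.034]
force: [0.1, -0.3, -0.6]
grip_width: 0.586
```

Run:
```python
from h import *
st(); snap("b",("scene",(275,355,165,225)))
k=5;E=lambda X:proj("scene",np.array([[CASE[0]+np.cos(CASE[2])*x-np.sin(CASE[2])*y,CASE[1]+np.sin(CASE[2])*x+np.cos(CASE[2])*y,z] for x,y,z in X]))
print(((E([(-88,0,70.5),(-100,15,70.5),(-100,-15,70.5),(-76,-15,70.5),(-60,90,60.5),(-60,-90,60.5)])-[275,165])*9.67).round())
```

```text
t 4.48 world [479.6 -34.6  71.9] case [-56.3   0.4  71.9] yaw -0.117 tz [-0.067  0.007 -0.998] F [ 0.1 -0.3 -0.6] w 50.1
scene scale 9.667
[[236. 481.]
 [184. 460.]
 [214. 521.]
 [289. 503.]
 [231. 314.]
 [424. 674.]]
```

View pics/scene_b.png

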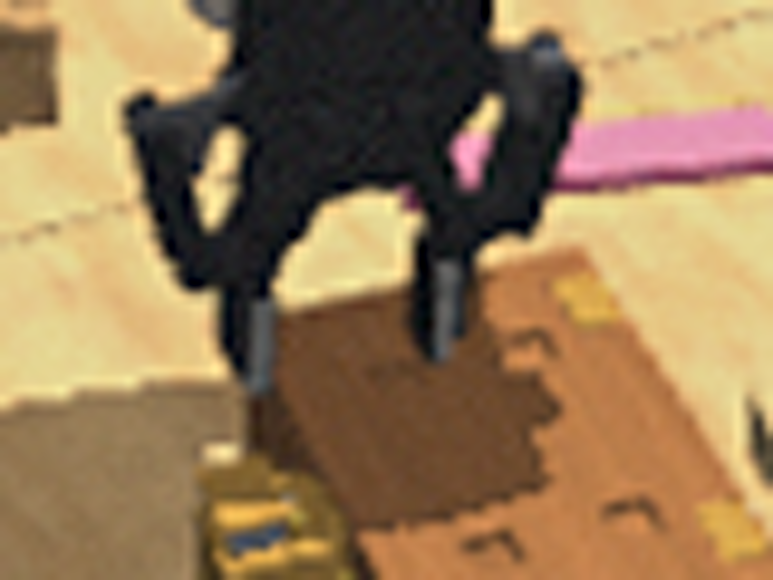

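Run:
```python
from h import *
c,s=np.cos(CASE[2]),np.sin(CASE[2])
W=lambda x,y,z:np.array([CASE[0]+c*x-s*y,CASE[1]+s*x+c*y,z])
for z in (72,76,80):print("tips",z,[((proj("scene",W(x,0.4,z+d))[0]-[275,165])*9.67).round().tolist() for x,d in ((-85,2),(-27,-2))])
# scene bias with tips at nominal; rectified whole view of case in top camera and housing
im=cv2.imread("pics/scene0.png")[:,:]; t=cv2.imread("pics/top0.png")
a=cv2.resize(im[195:255,275:355],None,fx=5,fy=5,interpolation=cv2.INTER_CUBIC); b=cv2.resize(t[175:255,280:380],None,fx=4,fy=4,interpolation=cv2.INTER_CUBIC)
h=max(a.shape[0],b.shape[0]); p=lambda q:np.pad(q,((0,h-q.shape[0]),(0,0),(0,0)))
for img,cam,x0,y0,k in ((a,"scene",275,195,5),(b,"top",280,175,4)):
    for P in [[(-100,-15,70.5),(-100,15,70.5),(-76,15,70.5),(-76,-15,70.5)],[(-60,-90,60.5),(-60,90,60.5),(60,90,60.5),(60,-90,60.5)]]:
        q=(proj(cam,np.array([W(*v) for v in P]))-[x0,y0]+.5)*k; cv2.polylines(img,[q.round().astype(int)],True,(0,255,0),1)
cv2.imwrite("pics/ov.png",np.hstack([p(a),p(b)])[:600,:800])
```

```text
tips 72 [[245.0, 470.0], [421.0, 437.0]]
tips 76 [[244.0, 460.0], [421.0, 427.0]]
tips 80 [[244.0, 450.0], [421.0, 417.0]]
```

View pics/ov.png

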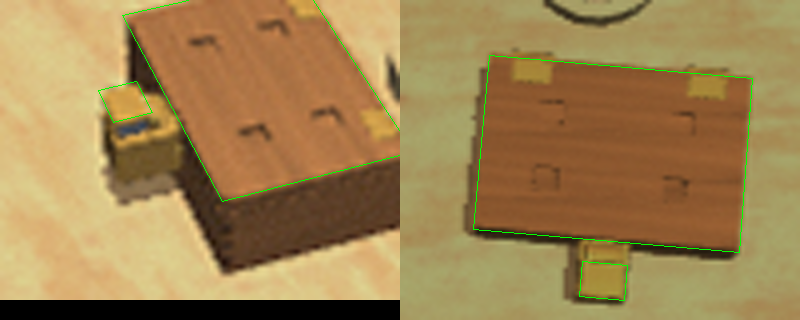

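The model outline fits the case and pad in both views. The fingertips look about 30 mm higher than predicted, so I'll check with the top camera.

Run:
```python
from h import *
c,s=np.cos(CASE[2]),np.sin(CASE[2])
W=lambda x,y,z:np.array([CASE[0]+c*x-s*y,CASE[1]+s*x+c*y,z])
im=ctrl.capture("top")[:,:,::-1]; x0,y0,k=250,150,5
a=cv2.resize(im[y0:y0+115,x0:x0+155],None,fx=k,fy=k,interpolation=cv2.INTER_CUBIC)
for z in (72,102):
    for x in (-88,-24): 
        q=((proj("top",W(x,.4,z))[0]-[x0,y0]+.5)*k).round().astype(int); cv2.circle(a,tuple(int(v) for v in q),4,(0,255,0) if z==72 else (0,0,255),1)
for P in [[(-100,-15,70.5),(-100,15,70.5),(-76,15,70.5),(-76,-15,70.5)],[(-60,-90,60.5),(-60,90,60.5),(60,90,60.5),(60,-90,60.5)]]:
    cv2.polylines(a,[((proj("top",np.array([W(*v) for v in P]))-[x0,y0]+.5)*k).round().astype(int)],True,(0,255,0),1)
cv2.imwrite("pics/topc.png",a)
```

```text
(no output)
```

View pics/topc.png

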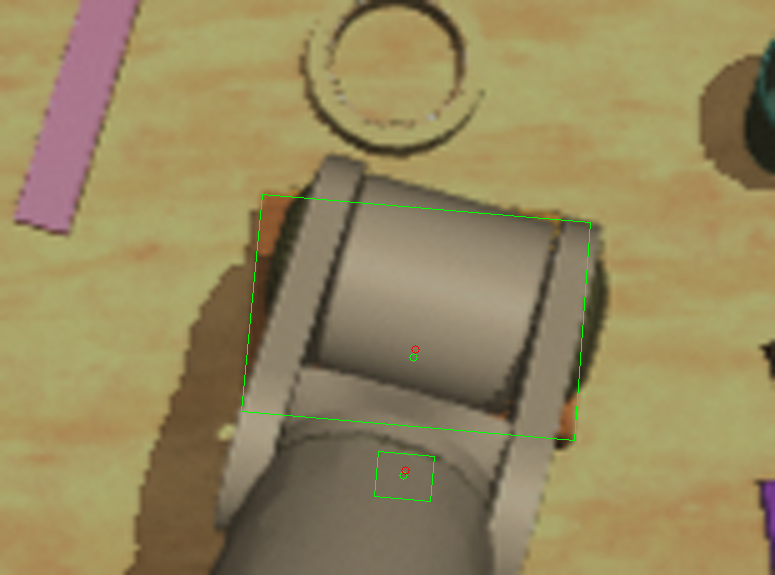

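>>> play_rows(
  motion=[
    [[0,0,1],[0,0,0]],
    [[0,0,1],[0,0,0]],
    [[0,0,1],[0,0,0]],
    [[0,0,1],[0,0,0]],
    [[0,0,0],[0,0,0]],
  ],
)

```text
time_s: 5.0
eef_pos: [478.8, -34.4, 66.6]
ee_rot: [-0.002, 0.998, -0.058, -0.035]
force: [0.1, 0.2, 0.1]
grip_width: 0.586
```

>>> play_rows(
  motion=[
    [[0,0,1],[0,0,0]],
    [[0,0,1],[0,0,0]],
    [[0,0,0],[0,0,0]],
  ],
)

```text
time_s: 5.25
eef_pos: [478.7, -34.4, 64.6]
ee_rot: [-0.002, 0.998, -0.058, -0.035]
force: [-0.1, -1.2, -0.2]
grip_width: 0.588
```

Run:
```python
from h import *
F=[]
for i in range(3): snap("c",("scene",(275,355,165,225))); F.append(ctrl.sense()["force"])
st(); print(np.mean(F,0).round(2))
```

```text
scene scale 9.667
scene scale 9.667
scene scale 9.667
t 5.4 world [478.8 -34.5  64.8] case [-57.1   0.4  64.8] yaw -0.117 tz [-0.069  0.008 -0.998] F [-0.2  0.5  0.3] w 50.2
[ 0.01  0.15 -0.  ]
```

View pics/scene_c.png

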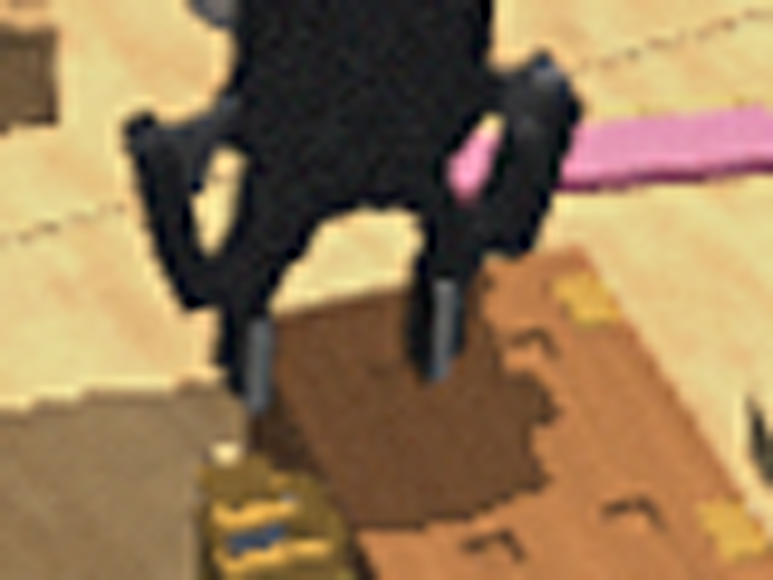

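Run:
```python
from h import *
P=np.array([118.5,511.3,195.5]); ux=np.array([np.cos(1.342),np.sin(1.342),0]); uy=np.array([np.sin(1.342),-np.cos(1.342),0])
out=[]
for c in("top","scene"):
    im=cv2.imread(f"pics/{c}0.png"); q=proj(c,P)[0]; print(c,q)
    x0=int(np.clip(q[0]-65,0,510)); y0=int(np.clip(q[1]-75,0,250)); k=3
    a=cv2.resize(im[y0:y0+150,x0:x0+130],None,fx=k,fy=k,interpolation=cv2.INTER_CUBIC)
    for dz,col in ((0,(0,255,0)),(13,(255,255,0)),(30,(0,0,255)),(73,(255,0,255))):
        for s in(-1,1):
            L=np.array([P+ux*42.7*s+uy*t+[0,0,dz] for t in (-11,11)]); cv2.polylines(a,[((proj(c,L)-[x0,y0]+.5)*k).round().astype(int)],False,col,1)
    out.append(a)
cv2.imwrite("pics/start.png",np.hstack(out))
```

```text
top [102.21300141 388.91158963]
scene [144.16983243 122.90507263]
```

View pics/start.png

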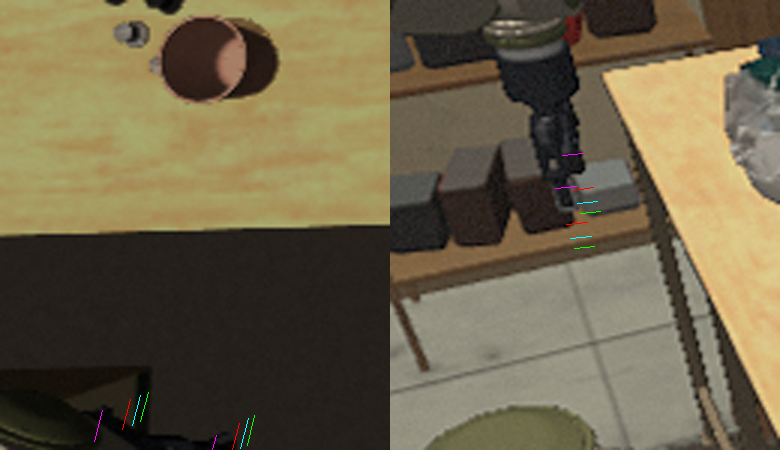

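>>> play_rows(
  motion=[
    [[0,0,1.5],[0,0,0]],
    [[0,0,1.5],[0,0,0]],
    [[0,0,1.5],[0,0,0]],
    [[0,0,1.5],[0,0,0]],
    [[0,0,0],[0,0,0]],
  ],
)

```text
time_s: 5.82
eef_pos: [478.2, -34.4, 58.5]
ee_rot: [-0.002, 0.998, -0.058, -0.035]
force: [-0.4, 0.5, 0.2]
grip_width: 0.584
```

>>> play_rows(
  motion=[
    [[0,0,1],[0,0,0]],
    [[0,0,1],[0,0,0]],
    [[0,0,1],[0,0,0]],
    [[0,0,0],[0,0,0]],
  ],
)

```text
time_s: 6.15
eef_pos: [478.1, -34.4, 55.7]
ee_rot: [-0.002, 0.998, -0.058, -0.035]
force: [0.1, 0.1, 0.1]
grip_width: 0.585
```

Run:
```python
from h import *
F=[]
for i in range(4): ctrl.capture("scene"); s=ctrl.sense(); F.append(np.r_[s["force"],s["wrist_torque"]])
st(); print(np.mean(F,0).round(2)); print([d for d in ctrl.spot_in("scene","catch_pad")])
```

```text
t 6.35 world [478.3 -34.4  55.9] case [-57.7   0.4  55.9] yaw -0.117 tz [-0.069  0.008 -0.998] F [ 0.8 -0.2 -0.7] w 49.9
[ 0.32 -0.32 -0.24  0.   -0.03  0.  ]
[]
```

>>> play_rows(
  motion=[
    [[0,0,1],[0,0,0]],
    [[0,0,1],[0,0,0]],
    [[0,0,1],[0,0,0]],
    [[0,0,1],[0,0,0]],
    [[0,0,1],[0,0,0]],
    [[0,0,1],[0,0,0]],
    [[0,0,0],[0,0,0]],
  ],
)

```text
time_s: 6.98
eef_pos: [477.7, -34.3, 49.6]
ee_rot: [-0.002, 0.998, -0.058, -0.035]
force: [-0.2, 0.3, -0.1]
grip_width: 0.587
```

```bash
cat >> h.py <<'E'
def ft(n=6):
    F=[]
    for i in range(n): ctrl.capture("top"); s=ctrl.sense(); F.append(np.r_[s["force"],s["wrist_torque"]])
    st(); print("mean F,T",np.mean(F,0).round(2))
E
python3 - <<'E'
from h import *
ft(); snap("d",("scene",(275,355,165,225)))
a=cv2.imread("pics/scene_d_full.png"); b=cv2.imread("pics/scene_b_full.png")
E
```

```text
t 7.28 world [477.8 -34.4  49.9] case [-58.1   0.4  49.9] yaw -0.117 tz [-0.069  0.008 -0.998] F [-0.2 -0.1 -0.2] w 49.7
mean F,T [ 0.14 -0.32 -0.04 -0.03 -0.03 -0.01]
scene scale 9.667
```

>>> play_rows(
  motion=[
    [[1,0,1],[0,0,0]],
    [[1,0,1],[0,0,0]],
    [[0,0,1],[0,0,0]],
    [[0,0,1],[0,0,0]],
    [[0,0,1],[0,0,0]],
    [[0,0,0],[0,0,0]],
  ],
)

```text
time_s: 7.83
eef_pos: [479.3, -34.5, 44.5]
ee_rot: [-0.002, 0.998, -0.058, -0.035]
force: [0.6, 1.1, -0.3]
grip_width: 0.585
```

Run:
```python
from h import *
ft(); snap("e",("scene",(275,355,165,225)))
```

```text
t 8.13 world [479.5 -34.5  44.8] case [-56.5   0.4  44.8] yaw -0.117 tz [-0.069  0.008 -0.998] F [0.  0.4 0.2] w 49.9
mean F,T [ 0.12 -0.1  -0.03 -0.01 -0.05  0.01]
scene scale 9.667
```

View pics/scene_e.png

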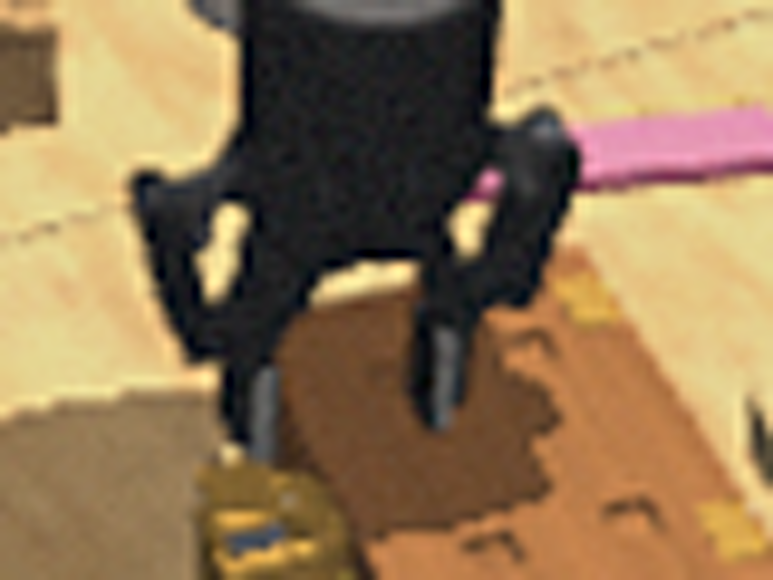

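>>> play_rows(
  motion=[
    [[0,0,1],[0,0,0]],
    [[0,0,1],[0,0,0]],
    [[0,0,1],[0,0,0]],
    [[0,0,1],[0,0,0]],
    [[0,0,1],[0,0,0]],
    [[0,0,1],[0,0,0]],
    [[0.5,0,1],[0,0,0]],
    [[0,0,0],[0,0,0]],
  ],
)

```text
time_s: 8.85
eef_pos: [479.4, -34.5, 37.5]
ee_rot: [-0.002, 0.998, -0.058, -0.035]
force: [-0.4, -0.1, 0.3]
grip_width: 0.591
```

Run:
```python
from h import *
ft()
a=cv2.imread("pics/top0.png")[330:400,0:160]; cv2.imwrite("pics/tz.png",cv2.convertScaleAbs(cv2.resize(a,None,fx=5,fy=5,interpolation=cv2.INTER_CUBIC),alpha=2.5,beta=10))
P=np.array([118.5,511.3,195.5]); ux=np.array([np.cos(1.342),np.sin(1.342),0]); uy=np.array([np.sin(1.342),-np.cos(1.342),0])
for dz in (0,13,30,40):
  print(dz,[((proj("top",P+ux*s+uy*t+[0,0,dz])[0]-[0,330])*5).round().tolist() for s in(-50,50) for t in(-11,11)])
```

```text
t 9.15 world [479.5 -34.5  37.8] case [-56.4   0.4  37.8] yaw -0.117 tz [-0.069  0.008 -0.998] F [-0.1 -0.1  0.2] w 49.9
mean F,T [ 0.21  0.11  0.27 -0.01 -0.03 -0.  ]
0 [[610.0, 342.0], [622.0, 293.0], [400.0, 296.0], [413.0, 248.0]]
13 [[599.0, 348.0], [611.0, 298.0], [387.0, 302.0], [400.0, 253.0]]
30 [[584.0, 356.0], [597.0, 306.0], [369.0, 309.0], [383.0, 259.0]]
40 [[576.0, 361.0], [588.0, 310.0], [359.0, 314.0], [372.0, 263.0]]
```

View pics/tz.png

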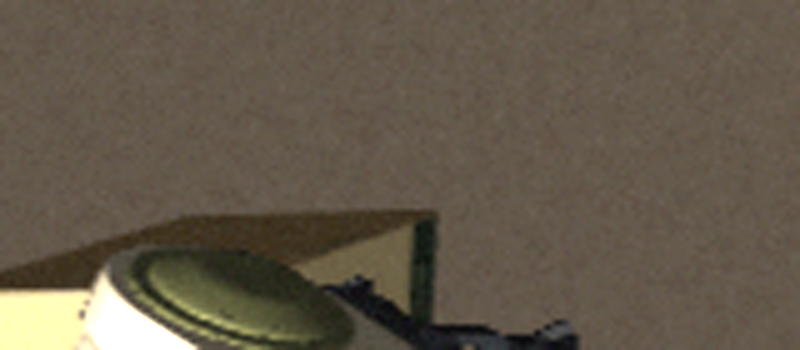

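>>> play_rows(
  motion=[
    [[0,0,1],[0,0,0]],
    [[0,0,1],[0,0,0]],
    [[0,0,1],[0,0,0]],
    [[0,0,1],[0,0,0]],
    [[0,0,0],[0,0,0]],
  ],
)

```text
time_s: 9.57
eef_pos: [479.0, -34.5, 33.5]
ee_rot: [-0.002, 0.998, -0.058, -0.035]
force: [-0.2, 0.9, -0.3]
grip_width: 0.584
```

Run:
```python
from h import *
ft(4)
```

```text
t 9.77 world [479.2 -34.5  33.8] case [-56.7   0.4  33.8] yaw -0.117 tz [-0.069  0.008 -0.998] F [-0.7  0.1  0.2] w 49.9
mean F,T [-0.13  0.08  0.29  0.   -0.03 -0.01]
```

>>> play_rows(
  motion=[
    [[0,0,1],[0,0,0]],
    [[0.3,0,1],[0,0,0]],
    [[0,0,1],[0,0,0]],
    [[0,0,0],[0,0,0]],
  ],
)

```text
time_s: 10.1
eef_pos: [479.1, -34.5, 30.5]
ee_rot: [-0.002, 0.998, -0.058, -0.035]
force: [0.3, -0.2, 0.3]
grip_width: 0.585
```

Run:
```python
from h import *
ft(4)
```

```text
t 10.3 world [479.3 -34.5  30.7] case [-56.6   0.4  30.7] yaw -0.117 tz [-0.069  0.008 -0.998] F [ 0.5 -0.3  0.2] w 49.9
mean F,T [ 0.19 -0.27  0.02 -0.02 -0.02 -0.01]
```

```bash
cat >> h.py <<'E'
def asc(im,x0,x1,y0,y1):
    print("     "+"".join(str(x//10%10) if x%10==0 else " " for x in range(x0,x1)))
    for y in range(y0,y1):
        s=""
        for x in range(x0,x1):
            b,g,r=map(int,im[y,x]); m=max(b,g,r)
            s+= "#" if m<48 else ("|" if b>=r-8 else ("Y" if (g>.72*r and b<.5*r and m>90) else ("o" if g>.72*r and b<.6*r else ("." if m>190 else ("r" if m>120 else "b")))))
        print(y,s)
E
python3 - <<'E'
from h import *
im=ctrl.capture("scene")[:,:,::-1].copy(); cv2.imwrite("pics/scene_f_full.png",im)
asc(im,292,330,195,228)
print(im[214:222:2,296:312:2].tolist()[0:2])
asc(cv2.imread("pics/scene0.png"),292,330,205,228)
E
```

```text
0         1         2         
195 ###b...o######################ob######
196 ###bo.oo##########bbbbbbbo############
197 ###bo.ob########bbbbbbbbbb############
198 ####ooo#########bbbbbbbbbbb###########
199 ####oob########obbbbbbbbboo###########
200 ####bb#########bbbbbbbbbbb#######bobbr
201 b#############bbbbbbbbbbrb#######bbrr.
202 o############obbbbbbbbbbbb######bbbr..
203 ob##########obbbbbbbbbbYbo##||##bbbr..
204 oo##########bbbbbbbbbbbbYo##|||bbbbrrr
205 oo##########bbbbbbbbbbbbbb##|||bbbbbbb
206 oooboo####||bbbbbbbbbbbbYb##||#obbbbbb
207 oooooo###|||obbbbbbbbbbbb###||#bbbbbbb
208 ooooob###|||bbbbbbbbbbbbb###||#bbbbbbb
209 oorooo###|||obbbbbbbbbbbb###||#bbbbbbb
210 oooooo###|||bobbbbbbbbbbbb##||bbbbbbbb
211 ooooob|##|||bbbbbbbbbbbbbb##|bbbbbbbbb
212 ooooooo##|||bobbbbbbbbbbbbb|bobbbbbbbb
213 oooYYYY##||bbbbbbbbbbbbbYbbobbbbbbbbbb
214 oooYYYYo#||YYYYYbbbbbbbbbbbbbbbbbbbbbb
215 ooooYYYYo||oYYYYYbbbbbbbbbbbbbbbbbbbbb
216 ooooYYYYYboYroYYYbbbbbbbbbbbbbbbbbbbbb
217 oooYYYYYYYYYYYYYYYbbbbbbbbbbbbbbbbbbbr
218 oooYYYYYYYYYYYYYYYYbbbbbbbbbbbbbbbrrrr
219 ooooYYYYYYbbbYYYYYYbbbbbbbbbbbbbb
[... 929 characters left out ...]
rrrrrrrrrrrr
212 ...oooooYYYobobrrrrrrrrrrrrrrrrrrrrrrr
213 ...oYYYYYYYYbYbbrrrrrrrrrrrrrrrrrrrrrr
214 ...oYYYYYYYoYYYYbrrrrrrrrrrrrrrrrrrrrr
215 ...oYYYYYYYYYYYYYrrrrrrrrrrrrrrrrrrrrr
216 ....YYYYYYYYoYYYYrrrrrrrrrrrrrrrrrrrrr
217 ...oYYYYYYYYYYYYYYbrrrrrrrrrrrrrrrrrrr
218 ..oYYYYYYYYYYYYYYYYrrrrrrrrrrrrrrrrrrr
219 .o.roYYYYYb|bYYYYYYbrrrrrrrrrrrr..rrrr
220 oo.oYYo|||||bYYYYYYYrrrrrrrrrrrrrrbbrr
221 oooooYb||||YYYYYYYYorrrrrrrrrrrbbrrbbr
222 ...ooYYoYYYYYYYYYYYobrrrrrrrrrrrrrrrbr
223 ...ooYYYYYYYYYYYYYYb#rrrrrrrrrrrrrrrrr
224 ...rooYYYYYYYYYYYYYYobrrrrrrrrrrrrrrrr
225 ...oYoYYYYYYYYYYYYYoobrrrrrrrrrrrrrrrr
226 ....roYYYYYYYYYYYYYobborrrrrrrrrrrrrrr
227 ....roYYYYYYYYYYYYYobbbrrrrrrrrrrrrrrr
```

>>> play_rows(
  motion=[
    [[0,0,1],[0,0,0]],
    [[0,0,1],[0,0,0]],
    [[0,0,0],[0,0,0]],
    [[0,0,0],[0,0,0]],
  ],
)

```text
time_s: 10.68
eef_pos: [479.3, -34.6, 28.8]
ee_rot: [-0.002, 0.998, -0.058, -0.035]
force: [1.3, -0.1, 1.7]
grip_width: 0.587
```

Run:
```python
from h import *
ft(4)
```

```text
t 10.88 world [479.3 -34.6  28.8] case [-56.6   0.3  28.8] yaw -0.117 tz [-0.069  0.008 -0.998] F [1.7 1.  2. ] w 49.8
mean F,T [ 0.92  0.15  1.82  0.01 -0.13 -0.  ]
```

>>> play_rows(
  motion=[
    [[0,0,1],[0,0,0]],
    [[0,0,1],[0,0,0]],
    [[0,0,0],[0,0,0]],
    [[0,0,0],[0,0,0]],
  ],
)

```text
time_s: 11.22
eef_pos: [479.0, -34.5, 26.7]
ee_rot: [-0.002, 0.998, -0.058, -0.035]
force: [1.6, 0.1, 1.0]
grip_width: 0.585
```

Run:
```python
from h import *
ft(4)
```

```text
t 11.42 world [479.  -34.5  26.7] case [-57.    0.4  26.7] yaw -0.117 tz [-0.069  0.008 -0.998] F [1.7 0.6 2.3] w 49.9
mean F,T [ 1.48 -0.23  1.73 -0.03 -0.19  0.02]
```

>>> play_rows(
  motion=[
    [[0.3,0,1],[0,0,0]],
    [[0.2,0,1],[0,0,0]],
    [[0,0,1],[0,0,0]],
    [[0,0,0.7],[0,0,0]],
    [[0,0,0],[0,0,0]],
    [[0,0,0],[0,0,0]],
  ],
)

```text
time_s: 11.92
eef_pos: [479.0, -34.5, 23.3]
ee_rot: [-0.002, 0.998, -0.058, -0.035]
force: [-2.7, 0.3, 8.0]
grip_width: 0.581
```

Run:
```python
from h import *
ft(4)
im=ctrl.capture("scene")[:,:,::-1].copy(); cv2.imwrite("pics/scene_g_full.png",im)
asc(im,292,335,198,224)
```

```text
t 12.12 world [479.  -34.5  23.3] case [-56.9   0.3  23.3] yaw -0.117 tz [-0.07   0.008 -0.998] F [-2.2  0.9  9.1] w 50.0
mean F,T [-2.01 -0.02  8.59  0.02  0.41  0.02]
             0         1         2         3    
198 ###bo.oo##########bbbbbbbo#############r..Y
199 ###bo.ob#########bbbbbbbbb#############r.rr
200 ####ooo#########bbbbbbbbbbb###########brr.r
201 ####oob########obbbbbbbbbob###########rrrr.
202 ####bb#########bbbbbbbbbbo########bbor.rrr.
203 b#############bbbbbbbbbbbo#######bbrr...rrr
204 o############bbbbbbbbbbbbb######bbbr.rrr.rr
205 o###########obbbbbbbbbbbbo##||#bbbbrrbbr.rr
206 oo##########bbbbbbbbbbbbbo##|||bbbbbbbbrr.r
207 ob##########bbbbbbbbbbbbbb##||#obbbbbbbbr..
208 oobboo####||bbbbbbbbbbbbo###||#bbbbbbbbbbr.
209 oooooo###|||bbbbbbbbbbbbb###||#bbbbbbbbbrr.
210 ooooob###|||bbbbbbbbbbbbb###||#bbbbbbbbrr.r
211 ooooob###|||bbbbbbbbbbbbb###||#bbbbbbbrrrrr
212 oooooo###|||boobbbbbbbbbbo#|||bbbbbbbbr.rrr
213 ooooobb##|||bbbbbbbbbbbbbb#||bbbbbbbbbrr.rr
214 ooooooo##||booYYbbbbbbbbbbo|bobbbbbbbbbrrrr
215 oooYYYY##||bYYYYYbbbbbbbbbbbbbbbbbbbbbbbr.r
216 ooooYYYo#||bYYYYYbbbbbbbbbbbbbbbbbbbbbbbr.r
217 oooYYYYYo||bYYYYYYbbbbbbbbbbbbbbbbbbbbrrr..
218 oooYYYYYYboYYYYYYYbbbbbbbbbbbbbbbbbrrrr...r
219 ooooYYYYYYYYYYYYYYYbbbbbbbbbbbbbbbr........
220 orooYYYYYYYYYYYYYYYbbbbbbbbbbbbrrrrrr.r....
221 oooooYYYooboYYYYYYYobbrrbrrrrrrbbrrrrr.....
222 oooooYYYYYYYYYYYYYYobr.rr.....rrrrrrrr..r..
223 oooooYYYYYYYYYYYYYYbbr.........rrrrrrrr.r..
```

Run:
```python
import numpy as np
th=np.r_[0,.04,.11,np.arange(.21,1.62,.1)]; r=92
X=r*(1-np.cos(th))+10*np.sin(th); Z=r*np.sin(th)+10*(np.cos(th)-1)
dx,dz=np.diff(X),np.diff(Z)
print(len(dx),[[[round(a*.9976-.07*b,1),0,round(-.07*a-.9976*b,1)],[0,0,0]] for a,b in zip(dx,dz)])
```

```text
17 [[[np.float64(0.2), 0, np.float64(-3.7)], [0, 0, 0]], [[np.float64(0.7), 0, np.float64(-6.4)], [0, 0, 0]], [[np.float64(1.8), 0, np.float64(-9.1)], [0, 0, 0]], [[np.float64(2.7), 0, np.float64(-8.8)], [0, 0, 0]], [[np.float64(3.6), 0, np.float64(-8.5)], [0, 0, 0]], [[np.float64(4.4), 0, np.float64(-8.1)], [0, 0, 0]], [[np.float64(5.2), 0, np.float64(-7.6)], [0, 0, 0]], [[np.float64(5.9), 0, np.float64(-7.1)], [0, 0, 0]], [[np.float64(6.6), 0, np.float64(-6.5)], [0, 0, 0]], [[np.float64(7.2), 0, np.float64(-5.8)], [0, 0, 0]], [[np.float64(7.8), 0, np.float64(-5.0)], [0, 0, 0]], [[np.float64(8.2), 0, np.float64(-4.2)], [0, 0, 0]], [[np.float64(8.6), 0, np.float64(-3.4)], [0, 0, 0]], [[np.float64(8.9), 0, np.float64(-2.5)], [0, 0, 0]], [[np.float64(9.1), 0, np.float64(-1.6)], [0, 0, 0]], [[np.float64(9.2), 0, np.float64(-0.7)], [0, 0, 0]], [[np.float64(9.2), 0, np.float64(0.3)], [0, 0, 0]]]
```

>>> play_rows(
  motion=[
    [[0.2,0,-3.7],[0,0,0]],
    [[0.7,0,-6.4],[0,0,0]],
    [[1.8,0,-9.1],[0,0,0]],
    [[2.7,0,-8.8],[0,0,0]],
    [[3.6,0,-8.5],[0,0,0]],
    [[4.4,0,-8.1],[0,0,0]],
    [[5.2,0,-7.6],[0,0,0]],
    [[5.9,0,-7.1],[0,0,0]],
    [[6.6,0,-6.5],[0,0,0]],
    [[7.2,0,-5.8],[0,0,0]],
    [[7.8,0,-5],[0,0,0]],
    [[8.2,0,-4.2],[0,0,0]],
    [[8.6,0,-3.4],[0,0,0]],
    [[8.9,0,-2.5],[0,0,0]],
    [[9.1,0,-1.6],[0,0,0]],
    [[9.2,0,-0.7],[0,0,0]],
    [[9.2,0,0],[0,0,0]],
    [[6,0,0],[0,0,0]],
    [[5,0,0],[0,0,0]],
    [[0,0,0],[0,0,0]],
  ],
)

```text
time_s: 13.83
eef_pos: [595.3, -48.1, 103.9]
ee_rot: [-0.002, 0.998, -0.058, -0.035]
force: [1.2, 0.7, -0.1]
grip_width: 0.584
```

Run:
```python
from h import *
ft(1); snap("o",("scene",(260,390,125,235)))
```

```text
t 13.88 world [594.8 -48.1 104. ] case [ 59.7   0.4 104. ] yaw -0.117 tz [-0.069  0.008 -0.998] F [-0.   0.  -0.4] w 50.4
mean F,T [-0.03  0.   -0.38 -0.04 -0.09 -0.01]
scene scale 5.273
```

View pics/scene_o.png

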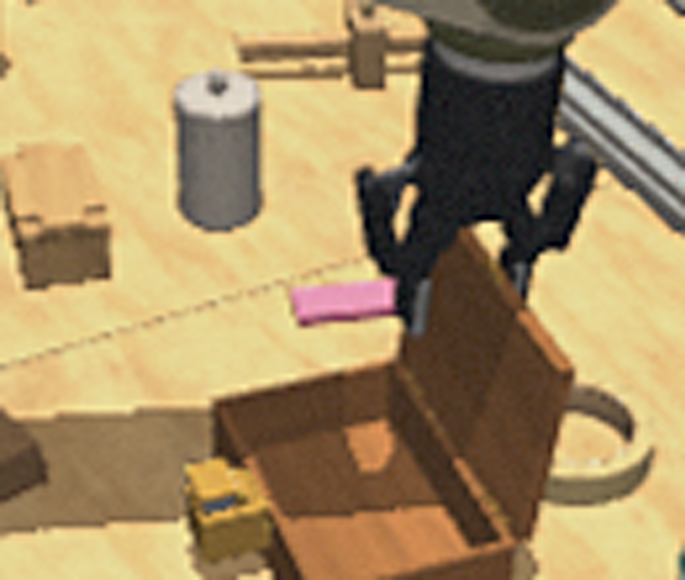

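The lid is open and upright (the picture shows it between the fingers), and the case is empty. By touch, the reported TCP sits about 39 mm below the real finger ends. I'll lift out now and measure the blank.

>>> play_rows(
  motion=[
    [[-1,0,-10],[0,0,0]],
    [[0,0,-20],[0,0,0]],
    [[0,0,-20],[0,0,0]],
    [[0,0,-15],[0,4,0]],
    [[0,0,0],[0,0,0]],
  ],
)

```text
time_s: 14.35
eef_pos: [598.8, -48.5, 173.4]
ee_rot: [0.001, 0.998, -0.058, 0.004]
force: [0.0, 1.1, 0.3]
grip_width: 0.582
```

```bash
cat >> h.py <<'E'
def go(x,y,yaw,zt):
    "tool-frame shift from here to world x,y at yaw, after turning in place; zt = reported TCP z"
    s,R=st(); y0=np.arctan2(R[1,0],R[0,0]); dz=np.degrees((yaw-y0+np.pi/2)%np.pi-np.pi/2)
    d=np.array([x,y,zt])-s["eef_pos"]; R2=R@Ro.from_rotvec([0,0,np.radians(-dz)]).as_matrix()
    print("shift before turn",(R.T@d).round(1),"turn tool z",round(-dz,1),"shift after turn",(R2.T@d).round(1),"len",round(np.linalg.norm(d)))
E
python3 - <<'E'
from h import *
M={}
for c,p in(("top",(429,216)),("scene",(373,288))):
    g=cv2.imread(f"pics/{c}0.png").max(2); n,l,s,ce=cv2.connectedComponentsWithStats((g<75).astype(np.uint8)); m=l==l[p[1],p[0]]
    yy,xx=np.nonzero(m); M[c]=(np.c_[xx,yy],m)
    w=np.array([ray(c,u,10)[:2] for u in M[c][0]]); r=cv2.minAreaRect(w.astype(np.float32)); ev=np.linalg.eigh(np.cov(w.T))[1][:,1]
    print(c,"centroid",w.mean(0).round(1),"rect",np.round(r[0],1),np.round(r[1],1),"axis deg",np.degrees(np.arctan2(ev[1],ev[0])).round(1))
go(528,-314,np.radians(17.6),160)
print(ctrl.spot_in("scene","case_lid")[:1])
E
```

```text
top centroid [ 528.2 -311. ] rect [ 528.4 -311.3] [ 31.9 145.1] axis deg 108.4
scene centroid [ 526.9 -320.6] rect [ 526.2 -317.6] [ 33.4 143.1] axis deg 108.2
t 14.35 world [598.8 -48.5 173.4] case [ 63.7   0.5 173.4] yaw -0.117 tz [ 0.008 -0.002 -1.   ] F [0.  1.1 0.3] w 49.7
shift before turn [-39.6 271.9  13.3] turn tool z -24.3 shift after turn [-147.9  231.6   13.3] len 275
[{'position': [0.5545, 0.4923], 'p': 0.78}]
```

>>> play_rows(
  motion=[
    [[-5.7,38.8,0],[0,0,0]],
    [[-5.7,38.8,0],[0,0,0]],
    [[-5.7,38.8,0],[0,0,0]],
    [[-5.7,38.8,0],[0,0,0]],
    [[-5.7,38.8,0],[0,0,0]],
    [[-5.7,38.8,0],[0,0,0]],
    [[-5.7,38.8,0],[0,0,0]],
    [[0,0,30],[0,0,-6.25]],
    [[0,0,35],[0,0,-6.25]],
    [[0,0,35],[0,0,-6.25]],
    [[0,0,35],[0,0,-6.25]],
    [[0,0,30],[0,0,0]],
    [[0,0,20],[0,0,0]],
    [[0,0,10],[0,0,0]],
    [[0,0,0],[0,0,0]],
  ],
)

```text
time_s: 15.65
eef_pos: [525.5, -312.4, -28.7]
ee_rot: [-0.002, 0.987, 0.159, -0.002]
force: [-0.7, 0.5, 0.2]
grip_width: 0.583
```

Run:
```python
from h import *
ft(2); im=ctrl.capture("scene")[:,:,::-1].copy(); cv2.imwrite("pics/scene_bl_full.png",im); go(528,-314,np.radians(18.3),-34)
asc(im,345,405,262,308)
```

```text
t 15.75 world [ 527.2 -313.8  -25.3] case [  23.5 -271.4  -25.3] yaw 0.32 tz [ 0. -0. -1.] F [ 0.2 -0.2  0.3] w 49.7
mean F,T [-0.16  0.21  0.72  0.01 -0.    0.01]
t 15.8 world [ 527.5 -314.1  -24.6] case [  23.9 -271.7  -24.6] yaw 0.32 tz [ 0.001 -0.001 -1.   ] F [-0.6 -0.7  0.7] w 49.9
shift before turn [0.5 0.  9.4] turn tool z 0.0 shift after turn [0.5 0.  9.4] len 9
          5         6         7         8         9         0    
262 ooooooooooooooooooo############################|||||||||||||
263 ooooooooo.ooooooooo############################|||||||||||||
264 oooooooo...oooooob##||#########################|||||||||||||
265 oooooooo..ooooooob#||||#####################bb||#|||||||||||
266 oooooooo..oooooooob||||##################broooor##|||||||||#
267 oooooooo..ooooooob||||###################roo...oob|###||#|#b
268 oooooooo.ooooooob|||||###################ooo....oooorrbbbooo
269 oooooooooobbboor|||||####################oooo.........oooooo
270 oooooo.ooo|||bb|||||||b##################o.ooo.........ooooo
271 ooooooooo#||||||||||##bb#############||booo.oo..........oooo
272 oooooo
[... 1629 characters left out ...]
ooooooooooooooooooooooo##bbbbbbbbbbbbbbbbbooo.....
298 ..oo.....ooooooooo.....o.ooro...ooo##bbbbbbbbbbbbbbbboo.....
299 o.ooo....ooooooooo................oo##bbbbbbbbbbbbbb#oo.....
300 o..oooo...ooo.oooo.................oo###bbbbbbbbbbb##o......
301 o...oooooooooo.ooo..................ooo##bbbbbbbbb##........
302 oo...oooooooooooooo.................oooo##bbbbbbb##.........
303 oo....oooooooooooooo................ooooob##bbbb##o.........
304 oo.....oooooooooo.oo.....o...........oooooo##bb##...........
305 ooo....oooooooooo.....................oooooo####oo..........
306 o.......oooooooo...o..................oooooooo#ooo..........
307 .........oooooooo..ooo................ooooooooooooo.........
```

>>> play_rows(
  motion=[
    [[0,0,3],[0,0,0]],
    [[0,0,3],[0,0,0]],
    [[0,0,2],[0,0,0]],
    [[0,0,0],[0,0,0]],
    [[0,0,0],[0,0,0]],
    [[0,0,0],[0,0,0]],
  ],
)

```text
time_s: 16.3
eef_pos: [527.0, -313.6, -33.9]
ee_rot: [0.0, 0.987, 0.159, 0.0]
force: [0.5, -0.7, -0.8]
grip_width: 0.583
```

Run:
```python
from h import *
ft(2)
```

```text
t 16.4 world [ 527.  -313.6  -33.9] case [  23.3 -271.2  -33.9] yaw 0.32 tz [ 0. -0. -1.] F [-0.4 -0.5 -0.3] w 50.3
mean F,T [-0.36 -0.28 -0.38 -0.    0.03 -0.  ]
```

Tip is about 5 mm above the bench. Closing now.

>>> play_rows(
  motion=[
    [[0,0,0],[0,0,0]],
    [[0,0,0],[0,0,0]],
    [[0,0,0],[0,0,0]],
    [[0,0,0],[0,0,0]],
    [[0,0,0],[0,0,0]],
    [[0,0,0],[0,0,0]],
  ],
  fingers=20,
  squeeze=30,
)

```text
time_s: 16.9
eef_pos: [527.1, -313.7, -33.7]
ee_rot: [0.0, 0.987, 0.159, 0.0]
force: [0.0, 0.4, 4.2]
grip_width: 0.359
```

>>> play_rows(
  motion=[
    [[0,0,0],[0,0,0]],
    [[0,0,0],[0,0,0]],
  ],
)

```text
time_s: 17.07
eef_pos: [527.1, -313.7, -33.7]
ee_rot: [0.0, 0.987, 0.159, 0.0]
force: [-0.1, 0.9, 4.0]
grip_width: 0.363
```

Run:
```python
from h import *
ft(2)
```

```text
t 17.17 world [ 527.1 -313.7  -33.7] case [  23.4 -271.4  -33.7] yaw 0.319 tz [ 0. -0. -1.] F [-0.3 -0.   5.4] w 30.6
mean F,T [ 0.39  0.21  4.68  0.04  0.02 -0.04]
```

>>> play_rows(
  motion=[
    [[0,0,-5],[0,0,0]],
    [[0,0,-15],[0,0,0]],
    [[0,0,-30],[0,0,0]],
    [[0,0,-35],[0,0,0]],
    [[0,0,-35],[0,0,0]],
    [[-10,0,-5],[0,0,0]],
    [[0,0,0],[0,0,0]],
  ],
)

```text
time_s: 17.75
eef_pos: [517.2, -317.6, 93.2]
ee_rot: [0.001, 0.987, 0.159, 0.001]
force: [-0.1, 0.4, -0.3]
grip_width: 0.365
```

Run:
```python
from h import *
ft(1)
c,s=np.cos(CASE[2]),np.sin(CASE[2]); x,y=-10,0
go(CASE[0]+c*x-s*y,CASE[1]+s*x+c*y,CASE[2],90)
```

```text
t 17.8 world [ 516.9 -316.8   91. ] case [  13.6 -275.6   91. ] yaw 0.319 tz [-0. -0. -1.] F [-0.1 -0.  -0.4] w 31.3
mean F,T [-0.08 -0.02 -0.42 -0.01  0.02 -0.02]
t 17.8 world [ 516.9 -316.8   91. ] case [  13.6 -275.6   91. ] yaw 0.319 tz [-0. -0. -1.] F [-0.1 -0.  -0.4] w 31.3
shift before turn [  94.9 -259.8    1. ] turn tool z 25.0 shift after turn [ -23.6 -275.6    1. ] len 277
```

>>> play_rows(
  motion=[
    [[-3.4,0,0],[0,0,6.25]],
    [[0,0,0],[0,0,6.25]],
    [[0,0,0],[0,0,6.25]],
    [[0,0,0],[0,0,6.25]],
    [[-3.4,-39.4,0],[0,0,0]],
    [[-3.4,-39.4,0],[0,0,0]],
    [[-3.4,-39.4,0],[0,0,0]],
    [[-3.4,-39.4,0],[0,0,0]],
    [[-3.4,-39.4,0],[0,0,0]],
    [[-3.4,-39.4,0],[0,0,0]],
    [[-3.4,-39.4,0],[0,0,0]],
    [[0,0,0],[0,0,0]],
    [[0,0,0],[0,0,0]],
  ],
)

```text
time_s: 18.88
eef_pos: [521.8, -39.0, 89.3]
ee_rot: [-0.0, 0.998, -0.057, -0.002]
force: [0.3, 0.7, 0.2]
grip_width: 0.365
```

Run:
```python
from h import *
ft(1)
im=ctrl.capture("scene")[:,:,::-1].copy(); cv2.imwrite("pics/scene_p_full.png",im)
asc(im,290,350,178,226)
c,s=np.cos(CASE[2]),np.sin(CASE[2]); W=lambda x,y,z:np.array([CASE[0]+c*x-s*y,CASE[1]+s*x+c*y,z])
print(proj("scene",np.array([W(-60,-90,50),W(-60,90,50),W(60,-90,50),W(60,90,50)])).round(),"blank ends expected",proj("scene",np.array([W(-10,-72,125),W(-10,72,125)])).round())
```

```text
t 18.93 world [522.  -40.5  89.6] case [-13.5  -0.6  89.6] yaw -0.116 tz [-0.003  0.001 -1.   ] F [ 0.4 -0.3 -0.5] w 31.2
mean F,T [ 0.43 -0.29 -0.5   0.   -0.01 -0.02]
     9         0         1         2         3         4         
178 ....oo.....ooob###ro..oo#######boo...b#############obbbbbbbb
179 ....o.......ooo###b.o..r#######r.....r#############bbbbbbbbb
180 ..............ob###ro.rb#######.......b###########bbbbbbbbbb
181 ............ooor###borb########.......b###########bbbbbbbbbb
182 ........ooo...oob##############r.....r#######brr#obbbbbbbbbb
183 oo.....ooooo...oob#############b.....b######brrbobbbbbbbbbbb
184 o.oo......ooooo.oo##############rrrrrb#####bbrrbbbbbbbbbbbbb
185 o...........ooo..ob##############bbrb###||#r..obbYbbbbbbbbbb
186 o................oo###############oooo##||#r..rbbbbbbbYbbbbb
187 ..................ob##############ooob##||#o..obbYbbbbbbbbbb
188 ...................obbob###|||####ooob##||#o.oobbbbbbbbbbbbb
189 .....................oob###|||#####obb##||#o.oYbbbbbbbbbbbbb
190 ......................ob###|||##########||#o.obbbbbbbbbbbbbb
191 o...............
[... 1654 characters left out ...]
bbbbbbbbbboborr
217 ooooooYYYYYYYYYYYYYYbbbbbbbbbbbbbbbbbbbbbbbbbbbbbbrrboobbbbr
218 oooooYYYYYYYYYYYYYYYbbbbbbbbbbbbbbbbbbbbbbbbbbbr.r..rbobbbor
219 ooooooYYYYYYb|bYYYYYYrbbbbbbbbbbbbbbbbbbbbbbbbr......robbbob
220 ooooooYYo|||||bYYYYYYrrbbbbbbbbbbbbbbbbbbbbbbbr......rbobbbb
221 oooooooYo|||bYYYYYYYYrrbbbbbbbbbbbbbbbbbbbbbbbr.......rbobbb
222 oooooooYYoYYYYYYYYYYorrrbbbbbbbbbbbbbbbbbbbbbbbrr.....rbobbo
223 oooooooYYYYYYYYYYYYYYorrbbbbbbbbbbbbbbbbbbbbrbbbr......rbboo
224 ooooooooYYYYYYYYYYYYYYbrrbbbbbbbbbbbbbbbbbbbbbbbr.......rbbb
225 ooooooooYYYYYYYYYYYYYYbrrbbbbbbbbbbbbbbbbbbbbr.r........rbob
[[319. 237.]
 [299. 200.]
 [357. 227.]
 [334. 192.]] blank ends expected [[333. 210.]
 [316. 181.]]
```

>>> play_rows(
  motion=[
    [[0,0,25],[0,0,0]],
    [[0,0,25],[0,0,0]],
    [[0,0,25],[0,0,0]],
    [[0,0,18],[0,0,0]],
    [[0,0,10],[0,0,0]],
    [[0,0,4],[0,0,0]],
    [[0,0,2],[0,0,0]],
    [[0,0,2],[0,0,0]],
    [[0,0,1],[0,0,0]],
    [[0,0,0],[0,0,0]],
    [[0,0,0],[0,0,0]],
  ],
)

```text
time_s: 19.9
eef_pos: [523.0, -41.2, -20.4]
ee_rot: [0.0, 0.998, -0.058, 0.0]
force: [-0.9, 0.6, -0.3]
grip_width: 0.361
```

Run:
```python
from h import *
ft(2)
```

```text
t 20.0 world [522.9 -41.1 -20.6] case [-12.5  -1.1 -20.6] yaw -0.117 tz [ 0.001 -0.    -1.   ] F [-0.2  0.2 -0.8] w 30.9
mean F,T [-0.38  0.04 -0.26 -0.01 -0.01 -0.03]
```

>>> play_rows(
  motion=[
    [[0,0,2],[0,0,0]],
    [[0,0,2],[0,0,0]],
    [[0,0,1.5],[0,0,0]],
    [[0,0,1],[0,0,0]],
    [[0,0,0.7],[0,0,0]],
    [[0,0,0],[0,0,0]],
  ],
)

```text
time_s: 20.5
eef_pos: [523.2, -41.3, -27.8]
ee_rot: [0.0, 0.998, -0.058, 0.001]
force: [0.9, -0.3, 3.8]
grip_width: 0.358
```

Run:
```python
from h import *
ft(2)
```

```text
t 20.6 world [523.2 -41.3 -27.9] case [-12.2  -1.2 -27.9] yaw -0.117 tz [ 0.001 -0.    -1.   ] F [ 0.9 -0.8  3.1] w 30.4
mean F,T [ 1.25 -0.27  3.12 -0.03 -0.05  0.  ]
```

>>> play_rows(
  motion=[
    [[0,0,0],[0,0,0]],
    [[0,0,0],[0,0,0]],
    [[0,0,0],[0,0,0]],
    [[0,0,-5],[0,0,0]],
    [[0,0,-15],[0,0,0]],
    [[0,0,-35],[0,0,0]],
    [[0,0,-41],[0,0,0]],
    [[0,0,-41],[0,0,0]],
    [[0,0,-41],[0,0,0]],
    [[0,0,-15],[0,0,0]],
    [[0,0,0],[0,0,0]],
  ],
  fingers=42,
)

```text
time_s: 21.52
eef_pos: [524.0, -41.4, 168.7]
ee_rot: [0.001, 0.998, -0.058, 0.003]
force: [1.0, -0.5, -0.6]
grip_width: 0.488
```

Run:
```python
from h import *
st()
im=ctrl.capture("scene")[:,:,::-1].copy(); cv2.imwrite("pics/scene_q_full.png",im); t=ctrl.capture("top")[:,:,::-1].copy(); cv2.imwrite("pics/top_q_full.png",t)
asc(im,294,350,196,236)
th=np.r_[np.arange(1.57,.1,-.1),.1]; r=92+(1.57-th)/1.57*20
X=60-r*np.cos(th)+10*np.sin(th)+14.5; Z=50.5+r*np.sin(th)+10*np.cos(th)-32
print("start",X[0],Z[0],"end",X[-1],Z[-1],len(th)-1)
print([[[round(float(a),1),0,round(float(-b),1)],[0,0,0]] for a,b in zip(np.diff(X),np.diff(Z))])
```

```text
t 21.52 world [524.  -41.4 168.7] case [-11.4  -1.2 168.7] yaw -0.117 tz [ 0.006 -0.002 -1.   ] F [ 1.  -0.5 -0.6] w 41.7
           0         1         2         3         4         
196 ......................ooooYrbbbbbbbbbbbbbrrYYbbbbbbbbbbb
197 oo.o..............ooooooYbbbbbbbbbbbbbbbbbrYYbbbbbbbbbbb
198 ooo..........oooooooYbbbbbbbbbbbbbbbbbbbbbbrrYrbbbbbbbbb
199 ooo......ooooooYbbbbbbbbbobbbbbbbbbbbbbbbborrrYbbbbbbbbb
200 oooo..ooYYYrbbbbbobbbbbbbbbbbbbbbbbbbbbbobbbrbobbbbbbbbb
201 ooooooYrrbbbbbbbbbbbbbbbbbbbbbbbbbbbbbbbbbobobrbbbbbbbbb
202 ooooooorrbbbbbbobbbbbbobbbbbbbbbbbbbbbbbbbbbobbbbbbbbbYb
203 ooooooorrrbbbbbbbbbbbbbbbbbbbobbbbbbbbbbbboobobYobbbbbbb
204 ooooooobrrbbbbbbbbbbbbbbbbbbbbbbbbbbbbrbbbboobbbrbbbbbbb
205 ooooooobrrrbbobbYbbbbbbbbbbobbbbbbbbbr..robobbobrrYbbbbb
206 ooooooobbrrbbbbobbbbbbbbbobbbbbbbbbbb...rbbbobobrrbbbbbb
207 ooooooobbrrrbbbbbbbbbobbbbbbbbbbbbbrbr...rboobbbrrrbbbbb
208 ooooooobobrrbobbbbbbbbbbbbbbbbbbbbbbbbr...roobbobrrrbbbb
209 ooooooobbbbbbbbobbbbbbbboobbbbbbbbbbbb....rbbobbobrrbbbb
210 oooo..o#obobrbYbbbbbob####bbbbbbbbbbbbr.rrrbbbobobrrrbbb
2
[... 1350 characters left out ...]
ooooooooooooobbooorrrrrb#bbbbb|obrr.rrrrbbbbbbbbbbb
234 ....oooooooooooo.oobobbbrrr.r#|boorrrrrrrbbbbbbbbbbbbbbb
235 ....oooooo.....oooobbobbrrrrrbbrrrrrrbbbbbbbbbbbbbbbbbbb
start 84.42673477193088 110.50793409683612 end -34.67461111501707 39.504207990286375 15
[[[-9.4, 0, -1.8], [0, 0, 0]], [[-9.6, 0, -0.8], [0, 0, 0]], [[-9.8, 0, 0.2], [0, 0, 0]], [[-9.8, 0, 1.2], [0, 0, 0]], [[-9.8, 0, 2.2], [0, 0, 0]], [[-9.6, 0, 3.2], [0, 0, 0]], [[-9.4, 0, 4.3], [0, 0, 0]], [[-9.0, 0, 5.3], [0, 0, 0]], [[-8.5, 0, 6.2], [0, 0, 0]], [[-7.9, 0, 7.1], [0, 0, 0]], [[-7.2, 0, 8.0], [0, 0, 0]], [[-6.4, 0, 8.8], [0, 0, 0]], [[-5.6, 0, 9.5], [0, 0, 0]], [[-4.6, 0, 10.2], [0, 0, 0]], [[-2.6, 0, 7.4], [0, 0, 0]]]
```

>>> play_rows(
  motion=[
    [[33.3,0,0],[0,0,0]],
    [[33.3,0,0],[0,0,0]],
    [[33.3,0,0],[0,0,0]],
    [[33.3,0,0],[0,0,0]],
    [[0,0,20],[0,0,0]],
    [[0,0,25],[0,0,0]],
    [[0,0,13],[0,0,0]],
    [[0,0,0],[0,0,0]],
    [[0,0,0],[0,0,0]],
  ],
  fingers=0,
)

```text
time_s: 22.37
eef_pos: [654.1, -56.4, 104.9]
ee_rot: [-0.0, 0.998, -0.058, -0.002]
force: [1.1, -0.6, 0.5]
grip_width: -0.002
```

Run:
```python
from h import *
ft(2)
```

```text
t 22.47 world [655.2 -56.7 107.4] case [120.6  -1.1 107.4] yaw -0.117 tz [ 0.001 -0.    -1.   ] F [ 0.2  0.5 -0. ] w -0.0
mean F,T [ 0.14  0.2   0.13 -0.01 -0.02 -0.03]
```

>>> play_rows(
  motion=[
    [[-9,0,0],[0,0,0]],
    [[-9,0,-1],[0,0,0]],
    [[-9,0,-1],[0,0,0]],
    [[-9,0,0],[0,0,0]],
    [[-9.4,0,-1.8],[0,0,0]],
    [[-9.6,0,-0.8],[0,0,0]],
    [[-9.8,0,0.2],[0,0,0]],
    [[-9.8,0,1.2],[0,0,0]],
    [[-9.8,0,2.2],[0,0,0]],
    [[-9.6,0,3.2],[0,0,0]],
    [[-9.4,0,4.3],[0,0,0]],
    [[-9,0,5.3],[0,0,0]],
    [[-8.5,0,6.2],[0,0,0]],
    [[-7.9,0,7.1],[0,0,0]],
    [[-7.2,0,8],[0,0,0]],
    [[-6.4,0,8.8],[0,0,0]],
    [[-5.6,0,9.5],[0,0,0]],
    [[-4.6,0,8],[0,0,0]],
    [[0,0,0],[0,0,0]],
    [[0,0,0],[0,0,0]],
  ],
)

```text
time_s: 24.13
eef_pos: [503.6, -38.9, 47.9]
ee_rot: [0.0, 0.998, -0.058, 0.0]
force: [-1.2, 0.5, 0.8]
grip_width: 0.0
```

Run:
```python
from h import *
ft(3)
im=ctrl.capture("scene")[:,:,::-1].copy(); cv2.imwrite("pics/scene_r_full.png",im)
asc(im,290,360,190,240)
```

```text
t 24.28 world [503.9 -39.   48. ] case [-31.7  -1.2  48. ] yaw -0.117 tz [ 0.001 -0.    -1.   ] F [-2.   0.4  1.6] w 0.3
mean F,T [-1.18  0.3   1.78  0.02  0.12  0.01]
     9         0         1         2         3         4         5         
190 .......r#####||booooob###############b|###oYYYoooo.....ooooo.........o
191 oo.....rb#######boooob##############bb###orrrrYooo......ooooo.........
192 .......orb########bbbb###################rrrrrroooo...ooooooooo.......
193 .........rb########obb##################br.YYYYYoooooooooooooooo......
194 ...........b########b##################brrrYYYYYYoooooooooooooooo.....
195 o..........oo#########################orrrrrYYYYYoooooooooooo.ooo.....
196 oo..........o#####################bo##r..rrr.YYYYYoooooooooooo.oooo...
197 ooooooo.o...oob##################obbbbrrrbrrrYYYYYYooooooooooo..oooo..
198 oooooooo.....obbb################bbbbbbrrbrrrrrrrrroooooooooo....o....
199 oooooooo.....obbbb###########|##bbbbbbrrrrrrrrrrrrrYooooooooo........o
200 oooooooo.ooooobbbbb#bbb###|||||#bbbbbbrr..rrrrrrrrrrYooooo.ooo.......r
201 oooooooo.oobbbbobbbbbbb###|
[... 2193 characters left out ...]
bbbbbbrbbbbrrrbbbbbbbbo..
231 oooooooooYYoooooooooobboobrrbbbb#bbb#######bbbbbbbbbrrrbrrbbobbbbbbo..
232 ooooo.oooooooooooooooobobbrrrbbo###########bbbbbrrrbrbbbbbbbbbbbbbboo.
233 o..o...ooooooooooooooobbbbbrrrbbb########bbrrrrrrbbbbbbbbbbbbbbbbbboo.
234 ........ooooooo.oooooobbobbrrrbbb####borrrrrrbbbbbbbbbbbbbbbbbbbbbbo..
235 o.......oooooo.....oooobbobbrrrbboorrrrrrbbbbbbbbbbbbbbbbbbbbbbbbbbo..
236 oo.......o........o.o.oobbbbbrrrrrrrrrbbbbYbbbbbbbbbbbbbbbbbbbbbbbbo.o
237 ...................o..oobboobrrrrbbbbbbbbYbbbbbbbbbbbbbbbbbYbbbbbbbo..
238 ..o.......oo..o....oo..obbbbbbbbbbbbbbbbbbbbbbbbbbbbbbbbbbbbbbbbbbbo..
239 ..........ooo.........ooobbobbbbbbbbbbbbbbbbbbbbbbbbbbbbbbbbbbbbbbYo..
```

>>> play_rows(
  motion=[
    [[-2,0,4],[0,0,0]],
    [[-2,0,4],[0,0,0]],
    [[-1,0,4],[0,0,0]],
    [[-1,0,3],[0,0,0]],
    [[0,0,1.5],[0,0,0]],
    [[0,0,1],[0,0,0]],
    [[0,0,0],[0,0,0]],
    [[0,0,0],[0,0,0]],
  ],
)

```text
time_s: 25.0
eef_pos: [497.1, -38.1, 30.0]
ee_rot: [-0.0, 0.998, -0.058, -0.0]
force: [-2.3, 0.5, 5.1]
grip_width: 0.001
```

>>> play_rows(
  motion=[
    [[0,0,1],[0,0,0]],
    [[0,0,0],[0,0,0]],
  ],
)

```text
time_s: 25.17
eef_pos: [497.0, -38.1, 29.1]
ee_rot: [-0.0, 0.998, -0.058, -0.001]
force: [-3.3, 0.3, 8.5]
grip_width: -0.002
```

>>> play_rows(
  motion=[
    [[0,0,1],[0,0,0]],
    [[0,0,0],[0,0,0]],
  ],
)

```text
time_s: 25.33
eef_pos: [497.1, -38.1, 28.0]
ee_rot: [0.0, 0.998, -0.058, -0.0]
force: [-1.7, 0.7, 5.9]
grip_width: -0.0
```

>>> play_rows(
  motion=[
    [[0,0,0.7],[0,0,0]],
    [[0,0,0],[0,0,0]],
  ],
)

```text
time_s: 25.5
eef_pos: [497.0, -38.1, 26.9]
ee_rot: [-0.0, 0.998, -0.058, -0.001]
force: [-0.7, -0.5, 1.7]
grip_width: -0.001
```

>>> play_rows(
  motion=[
    [[0,0,0.7],[0,0,0]],
    [[0,0,0],[0,0,0]],
  ],
)

```text
time_s: 25.67
eef_pos: [497.3, -38.1, 26.1]
ee_rot: [-0.0, 0.998, -0.058, -0.0]
force: [-0.1, -0.0, 0.5]
grip_width: 0.003
```

>>> play_rows(
  motion=[
    [[0,0,0.7],[0,0,0]],
    [[0,0,0],[0,0,0]],
  ],
)

```text
time_s: 25.83
eef_pos: [497.4, -38.1, 25.6]
ee_rot: [-0.0, 0.998, -0.058, -0.0]
force: [-1.5, 0.2, 1.3]
grip_width: 0.003
```

>>> play_rows(
  motion=[
    [[0,0,0.5],[0,0,0]],
    [[0,0,0],[0,0,0]],
  ],
)

```text
time_s: 26.0
eef_pos: [497.4, -38.1, 25.2]
ee_rot: [-0.0, 0.998, -0.058, -0.0]
force: [0.3, 1.1, 1.7]
grip_width: -0.001
```

>>> play_rows(
  motion=[
    [[0,0,0.6],[0,0,0]],
    [[0,0,0],[0,0,0]],
  ],
)

```text
time_s: 26.17
eef_pos: [497.4, -38.1, 24.7]
ee_rot: [-0.0, 0.998, -0.058, -0.0]
force: [-1.7, 0.4, 2.9]
grip_width: 0.005
```

>>> play_rows(
  motion=[
    [[0,0,0.6],[0,0,0]],
    [[0,0,0],[0,0,0]],
  ],
)

```text
time_s: 26.33
eef_pos: [497.4, -38.1, 24.1]
ee_rot: [0.0, 0.998, -0.058, -0.0]
force: [-2.5, -0.2, 3.3]
grip_width: 0.006
```

>>> play_rows(
  motion=[
    [[0,0,0.6],[0,0,0]],
    [[0,0,0],[0,0,0]],
  ],
)

```text
time_s: 26.5
eef_pos: [497.4, -38.1, 23.5]
ee_rot: [-0.0, 0.998, -0.058, -0.0]
force: [-2.9, 1.2, 4.6]
grip_width: 0.001
```

Run:
```python
from h import *
ft(2)
im=ctrl.capture("scene")[:,:,::-1].copy(); cv2.imwrite("pics/scene_s_full.png",im)
o=cv2.imread("pics/scene0.png")
asc(im,295,340,205,242); print(); asc(o,295,340,211,242)
```

```text
t 26.6 world [497.4 -38.1  23.6] case [-38.2  -1.1  23.6] yaw -0.117 tz [-0. -0. -1.] F [-1.3  0.5  4.9] w -0.0
mean F,T [-2.26  0.79  5.39  0.09  0.47 -0.03]
          0         1         2         3         
205 oooooobbob###############obbbbbbrrrrrrrrrrrrr
206 ooooooboobb###########||#bbbbbbbrbbbbbrrrrrrr
207 oooooobbbbbo#bbb###|||||#bbbbbbbbbbbbbr.rrrrr
208 oooooobobbbbbbbb###|||||#bbbbbbbbbbbbbbr.rr.r
209 oooooobbbbbbbbbb###|||||#bbbbbbbbbbbbbbr.rrrr
210 oooooobobbbbbbbo###|||||#bbbbbbbbbbbbrrr..rrr
211 roooooobbbbbbbbb###|||||#bbYbbbbbbrrrrrrr.rrr
212 orooYYYYobbbbbbb##||||||#bbbbbbbbbr.rrrrr..rr
213 YYYYYYYYooobbbbbb##||||bobbbbbbbbbrr.rrrrr..r
214 YYYYYYYYYYYYYbbbo##||||bbbbbbbbbbbbrrrrrrr..r
215 oYYYYYYYYYYYYbbbbbb||||bbbbbbbbbbbbbr.rrrrr..
216 oYYYYYYYYYYYYYobbbbbbboobbbbbbbbbbbbr..rrr...
217 YYYYYYYYYYYYYYYbbbbbbbbbbbbbbbbbbbbbrr.rrrrrb
218 YYYYYYYYYYYYYYYbbbbbbbbbbbbbbbbbbbrrrr.rrrrbr
219 oYYYYYob|bYYYYYYbbbbbbbbbbbbbbbrrr.....rrrrr.
220 oYYob||||bYYYYYYbbbbbbbbbbbbbbrrrr.rr....rrrr
221 ooYo||bbbYYYYYYYobbbbbbbbrrrbbrrbr.rrr.....rr
222 ooYYoYYYYYYYYYYYobrrrrrrrr.rrrrrrrr.
[... 1861 characters left out ...]

228 .ooYYYYYYYYYYYYYbbbborrrrrrrrrrrrrrrrrrrrrrrr
229 oooYYYYYYYYYYYobobbobbrrrrrrrrrrrrrrrrrrrrr..
230 .ooYYYYYYYooooobbbbbobrrrrrrrrrrrrrrrrrrrrrrr
231 .rooYYoooooooooobbbobbbrrrrrrrrrrrrrrrrrbbbbb
232 .oooooooooooooooobbobbbrrrrr.....rrrrbbbbbbbb
233 ..ooooooooooooooobobbobbrrrr.rrrrbbbbbbbbbbbb
234 ...oooooooroooooobbbobbobrrrrbbbbbbbbbbbbbbbb
235 ...oooroo....ooooobbbboobbbbbbbbbbbbbbbbobbbb
236 .....o.oo....oooooobobbbbbbbbbbYbbbbbbbbbbbbb
237 ............ooooooobbbbbbbbbbobbbbbbbbbbbYbbb
238 ....ooo..oo..oooooobbooobbbbobbbbbbbbbbbbbbbb
239 ....ooooo.o...oooooobobobobbbbbbbbbbbbbbbbbbb
240 .o..ooooo......oooooobbobbbbbbbbbbbbbbbbbbbbb
241 ..o.oo..ooo....oooooobbbbbbbbbbbbbbbbbbbbbbbb
```

>>> play_rows(
  motion=[
    [[0,0,0.7],[0,0,0]],
    [[0,0,0],[0,0,0]],
  ],
)

```text
time_s: 26.82
eef_pos: [497.4, -38.1, 22.9]
ee_rot: [-0.0, 0.998, -0.058, -0.0]
force: [-4.0, 0.9, 5.9]
grip_width: 0.004
```

>>> play_rows(
  motion=[
    [[0,0,0.7],[0,0,0]],
    [[0,0,0],[0,0,0]],
  ],
)

```text
time_s: 26.98
eef_pos: [497.3, -38.1, 22.2]
ee_rot: [-0.0, 0.998, -0.058, -0.0]
force: [-4.7, 1.0, 7.3]
grip_width: -0.001
```

>>> play_rows(
  motion=[
    [[0,0,0.7],[0,0,0]],
    [[0,0,0],[0,0,0]],
  ],
)

```text
time_s: 27.15
eef_pos: [497.3, -38.1, 21.6]
ee_rot: [0.0, 0.998, -0.058, -0.0]
force: [-3.8, 0.6, 8.8]
grip_width: 0.002
```

>>> play_rows(
  motion=[
    [[0,0,0.8],[0,0,0]],
    [[0,0,0.8],[0,0,0]],
    [[0,0,0.8],[0,0,0]],
    [[0,0,0],[0,0,0]],
    [[0,0,0],[0,0,0]],
  ],
)

```text
time_s: 27.57
eef_pos: [497.3, -38.1, 19.6]
ee_rot: [0.0, 0.998, -0.058, -0.0]
force: [-6.2, 1.6, 12.8]
grip_width: -0.002
```

>>> play_rows(
  motion=[
    [[0,0,-3],[0,0,0]],
    [[0,0,-3],[0,0,0]],
    [[0,0,-4],[0,0,0]],
    [[0,0,0],[0,0,0]],
    [[0,0,0],[0,0,0]],
  ],
)

```text
time_s: 27.98
eef_pos: [497.6, -38.2, 28.9]
ee_rot: [0.0, 0.998, -0.058, 0.0]
force: [-0.2, 0.8, -0.1]
grip_width: -0.005
```

Run:
```python
from h import *
ft(3)
im=ctrl.capture("scene")[:,:,::-1].copy(); cv2.imwrite("pics/scene_u_full.png",im)
asc(im,295,340,222,242)
```

```text
t 28.13 world [497.3 -38.1  28.7] case [-38.3  -1.1  28.7] yaw -0.117 tz [-0.  0. -1.] F [ 0.7  1.1 -0.1] w 0.2
mean F,T [ 0.27  0.62 -0.14  0.   -0.   -0.01]
          0         1         2         3         
222 ooYYoYYYYYYYYYYYoorrr......rrrrrrbr.rr.....rr
223 oooYYYYYYYYYYYYYobrr.r.......rrrrrrrrr.....rr
224 oooYYYYYYYYYYYYYYbbr..r....rrrrrr.rrrrrr.....
225 oooYYYYYYYYYYYYYoobrr.r.....rrrrrrrrrrr.....r
226 oooYYYYYYYYYYYYYbbbbr.rr.....rrrrrrrrrrr.....
227 oooYYYYYYYYYYYYYoboorr.r.....rrrrrr.rrrrr....
228 oroYYYYYYYYYYYYYobbbbr.r......rrrrr.rrrrr....
229 oooYYYYYYYYYYYobbbbobrrrr.......rrr..rrrr....
230 oooYYYYYYYoooooobbbbbbrrrr....rr.rr...rrrrrrr
231 ooooYYoooooooooobbbbbbrrrrr..........rrrrbbbb
232 ooooooooooooooooobbbbbbrrr.......rrrrbbbbbbbb
233 ooooooooooooooooooobbbbbrr...rrrrrbbobbbbbbbb
234 ...ooooooo.oooooobbobooorrrrrrbbbobbbbbbbbbbb
235 ...oooooo......ooobbbbbbbbbbbbbbbbbbbbbbbbbbb
236 ....o...o....o.o.oobooobbbbbbbbbbbbbbbbbbbbbb
237 .............o...oobbobbbbbbbbbbbbbbbbbbbbbbb
238 .....o........o...obbbbobbbbbbbbbbbbbbbbbbbbb
239 .....ooo........o.oobbobbobbbbbbbbbbbbbbbbbbb
240 .....o.o........ooooobbbbbbbbbbbbbbbbbbbbbbbb
241 ................oo.oobbboobbbbbbbbbbbbbbbbbbb
```

>>> play_rows(
  motion=[
    [[0,0,-20],[0,0,0]],
    [[0,0,-30],[0,0,0]],
    [[0,0,-30],[0,0,0]],
    [[0,0,0],[0,0,0]],
    [[0,0,0],[0,0,0]],
  ],
  fingers=82,
)

```text
time_s: 28.6
eef_pos: [498.1, -38.3, 110.0]
ee_rot: [0.0, 0.998, -0.058, 0.001]
force: [0.2, -1.1, -0.8]
grip_width: 0.709
```

Run:
```python
from h import *
go(486.5,311,-.18,60)
o=cv2.imread("pics/top0.png"); t=ctrl.capture("top")[:,:,::-1]
# subpixel refine of tub and lid top corners in top view
g=cv2.cvtColor(o,cv2.COLOR_BGR2GRAY)
T=lambda L:(np.array(L,float)/2.353+[150,100]-.3).astype(np.float32).reshape(-1,1,2)
for n,a,b,z,t,p0 in [("lid",60,90,60.5,[(358,208),(512,222),(505,324),(347,312)],[535,-41,60.5,-.117]),("tub",30,52,52,[(87,286),(176,299),(167,350),(78,336)],[486,311,52,-.18])]:
    q=cv2.cornerSubPix(g,T(t),(3,3),(-1,-1),(3,50,.01)); print(n,(q-T(t)).reshape(-1,2).round(1).tolist(),fit(rect(a,b),{"top":q.reshape(-1,2).astype(float)},p0,False))
```

```text
t 28.6 world [498.1 -38.3 110. ] case [-37.5  -1.2 110. ] yaw -0.117 tz [ 0.003 -0.001 -1.   ] F [ 0.2 -1.1 -0.8] w 60.6
shift before turn [ -52.4 -345.6   49.7] turn tool z 3.6 shift after turn [ -74.1 -341.6   49.7] len 353
lid [[0.8999999761581421, -0.10000000149011612], [0.10000000149011612, -0.30000001192092896], [-0.699999988079071, 1.2000000476837158], [-1.2999999523162842, 0.20000000298023224]] (array([ 5.34557301e+02, -4.04352717e+01,  6.05000000e+01, -1.29880149e-01]), array([-0.93082376,  0.27899579, -0.07282474,  1.00653871, -0.03101863,
       -0.27580838,  1.22509039, -0.93433658]))
tub [[-0.699999988079071, -1.2000000476837158], [-0.0, 0.800000011920929], [-1.0, 1.2000000476837158], [0.4000000059604645, -0.4000000059604645]] (array([ 4.86297303e+02,  3.11593174e+02,  5.20000000e+01, -2.13301491e-01]), array([ 1.23638209,  0.45884043, -0.07445067, -0.01749932,  0.00777739,
       -0.48616079, -0.99617533,  0.04539913]))
```

>>> play_rows(
  motion=[
    [[-5.8,-38.4,0],[0,0,0]],
    [[-5.8,-38.4,0],[0,0,0]],
    [[-5.8,-38.4,0],[0,0,0]],
    [[-5.8,-38.4,0],[0,0,0]],
    [[-5.8,-38.4,0],[0,0,0]],
    [[-5.8,-38.4,0],[0,0,0]],
    [[-5.8,-38.4,0],[0,0,0]],
    [[-5.8,-38.4,0],[0,0,0]],
    [[-5.8,-38.4,0],[0,0,3.8]],
    [[0,0,10],[0,0,0]],
    [[0,0,20],[0,0,0]],
    [[0,0,15],[0,0,0]],
    [[0,0,0],[0,0,0]],
    [[0,0,0],[0,0,0]],
  ],
)

```text
time_s: 29.82
eef_pos: [485.2, 310.7, 62.7]
ee_rot: [0.001, 0.996, -0.091, -0.001]
force: [0.6, 0.1, 0.1]
grip_width: 0.964
```

Run:
```python
from h import *
go(486.5,311,-.185,-26)
im=ctrl.capture("scene")[:,:,::-1].copy(); cv2.imwrite("pics/scene_v_full.png",im)
asc(im,245,300,135,185)
```

```text
t 29.82 world [485.2 310.7  62.7] case [-91.1 343.9  62.7] yaw -0.183 tz [-0.003 -0.001 -1.   ] F [0.6 0.1 0.1] w 82.3
shift before turn [ 1.5 -0.7 88.6] turn tool z 0.1 shift after turn [ 1.5 -0.7 88.6] len 89
          5         6         7         8         9         
135 b####|#######|booooo.........oooob####oooooooooooo..ooo
136 b###########bbbroooo.........oooob||#ro.ooooooooo....oo
137 b##########bbbboooooo........ooooo||#r....oooooo....o.o
138 b#########|bbbbooooooo........oooo||#bo...ooooooo.oo...
139 ob#||#####bbbbrro.ooooo.......oooY||#bo....ooooooo....r
140 obbbbbb#||bbbboo..ooooo......ooooo#||bo....oooooo.....r
141 oorbbrb#|||broo...ooooo........ooo#|#boo.....ooorr....r
142 ooo.rbb#|||ooo.....oooooo.......oo#||boo.....ooo......r
143 ooooooo##|booo.o.o.ooooooo.o...ooo#||ooo.....oo.r......
144 ooooooo##|boooooo....oooooo...oooob|oooooo...ooorr.....
145 ooo.ooob#||oooo.o....oooooo.ooooooo|ooooooo...oobrr....
146 ooooooob#||ooooo......oooooooooooooooooooooo.ooob|rrrrr
147 oooooooo#||ooooooo.....ooooooooooooooooooooooooor||bbbr
148 ooooooooor|ro.ooooo...oooooooooooooooooooooo
[... 1471 characters left out ...]
oooooooooooooooooooooo......oooooooooooo
174 ooooooooooooooooooboooooooooooooooooo.......ooooooooooo
175 ooooooooooooooooooooooooooooooooooooo.....o.ooooooooooo
176 oooooooooooooooooooooooooooooooooooo..........oooo...oo
177 ooooooooooooooooooooooooooooooooooooo..........oooo...o
178 ooooooooooooooooooooooooooooooooooooo...........oooo..o
179 ooooooooooooooooooooooooooooooooooooo............oooo..
180 ooooooooooooooooooooooooooooooo..oooooo...oooo........o
181 oooooooooooooooooooooooooooooo..oooooooo...oo.......o..
182 oooooooooooooooooooooooooooo..o...oooooooo.oo.......oor
183 ooooooooooooooooooooooooooooo.....ooooooooooooooooooooo
184 oooooooooooooooooooooooooooooo....oo.oooooooooooooo.o..
```

>>> play_rows(
  motion=[
    [[1,0,20],[0,0,0]],
    [[0,0,20],[0,0,0]],
    [[0,0,10],[0,0,0]],
    [[0,0,0],[0,0,0]],
    [[0,0,0],[0,0,0]],
  ],
)

```text
time_s: 30.28
eef_pos: [487.3, 311.1, 14.7]
ee_rot: [-0.0, 0.996, -0.091, 0.0]
force: [-0.5, 0.1, 0.5]
grip_width: 0.963
```

>>> play_rows(
  motion=[
    [[0,0,5],[0,0,0]],
    [[0,0,5],[0,0,0]],
    [[0,0,5],[0,0,0]],
    [[0,0,0],[0,0,0]],
  ],
)

```text
time_s: 30.62
eef_pos: [486.4, 310.9, -1.8]
ee_rot: [0.0, 0.996, -0.091, -0.001]
force: [-0.0, 0.6, 0.4]
grip_width: 0.958
```

>>> play_rows(
  motion=[
    [[0,0,7],[0,0,0]],
    [[0,0,7],[0,0,0]],
    [[0,0,6],[0,0,0]],
    [[0,0,3],[0,0,0]],
    [[0,0,0],[0,0,0]],
    [[0,0,0],[0,0,0]],
  ],
)

```text
time_s: 31.12
eef_pos: [486.8, 311.0, -24.2]
ee_rot: [0.0, 0.996, -0.091, -0.0]
force: [0.1, -0.2, 0.7]
grip_width: 0.959
```

Run:
```python
from h import *
go(486.5,311,-.185,-26); ft(1)
im=ctrl.capture("scene")[:,:,::-1].copy(); cv2.imwrite("pics/scene_w_full.png",im)
a=im[130:190,235:315]; cv2.imwrite("pics/w.png",cv2.resize(a,None,fx=8,fy=8,interpolation=cv2.INTER_CUBIC))
asc(im,255,295,145,185)
```

```text
t 31.12 world [486.8 311.  -24.2] case [-89.5 344.4 -24.2] yaw -0.183 tz [-0. -0. -1.] F [ 0.1 -0.2  0.7] w 81.9
shift before turn [-0.3  0.1  1.8] turn tool z 0.1 shift after turn [-0.3  0.1  1.8] len 2
t 31.17 world [487.  311.1 -23.9] case [-89.3 344.5 -23.9] yaw -0.183 tz [ 0.  0. -1.] F [ 0.6 -0.6  0. ] w 82.2
mean F,T [ 0.58 -0.63  0.03 -0.03 -0.02  0.03]
          6         7         8         9    
145 |#######################oooo|###bo..oob|
146 #######################oooooob##bo..oob|
147 bb#####################ooooooo###ooooor|
148 oob####################boooooo###ooooor|
149 ..o#####################oooooo###ooooor|
150 .ob######################boooo###roooor|
151 or########################boob###bo.ooo|
152 oo#################oo############bo.ooo|
153 ob###########bb#bboooo############o..or|
154 b######boobbooooooooooob#########boo..r|
155 #######ooooooooooooooooor#####boooo...rb
156 ######boooooooooooooooooo####ooooo....rb
157 ####bbooooooooooooooooooob||#o..ooo...rb
158 ####boooooooooooooooooooob||#o.o.....orb
159 ###boooooooooooooooooooooo||#ooo.......b
160 ###oooooooo
[... 409 characters left out ...]
ooooooooooooooooooooooooo
170 oooooooooooooooooooooooooooooooooooooooo
171 oooooooooooooooooooooooooooooo.ooooooooo
172 oooooooooooooooooooooooooooooo...ooooooo
173 ooooooooooooooooooooooooooooo....ooooooo
174 oooooooooooooooooooooooooooo......oooooo
175 ooooooooooooooooooooooooooo........ooooo
176 ooooooooooooooooooooooooooo.........oooo
177 ooooooooooooooooooooooooooo...........oo
178 ooooooooooooooooooooooooooo...........oo
179 ooooooooooooooooooooooooooo...........oo
180 ooooooooooooooooooooo..oooooo..oooo.....
181 ooooooooooooooooooooo.o.oooooo...oo.....
182 ooooooooooooo.oooo......ooooooo...o.o...
183 oooooooooooooo.oooo....oooooooooooooooo.
184 ooooooooooooooooooo........oooooooooooo.
```

>>> play_rows(
  motion=[
    [[0,0,0],[0,0,0]],
    [[0,0,0],[0,0,0]],
    [[0,0,0],[0,0,0]],
    [[0,0,0],[0,0,0]],
    [[0,0,0],[0,0,0]],
    [[0,0,0],[0,0,0]],
  ],
  fingers=45,
  squeeze=40,
)

```text
time_s: 31.72
eef_pos: [487.3, 311.2, -23.3]
ee_rot: [-0.0, 0.996, -0.091, 0.001]
force: [-1.0, -1.0, 6.6]
grip_width: 0.712
```

>>> play_rows(
  motion=[
    [[0,0,-5],[0,0,0]],
    [[0,0,-20],[0,0,0]],
    [[0,0,-35],[0,0,0]],
    [[0,0,-35],[0,0,0]],
    [[0,0,-15],[0,0,0]],
    [[0,0,0],[0,0,0]],
    [[0,0,0],[0,0,0]],
  ],
)

```text
time_s: 32.3
eef_pos: [486.6, 310.9, 85.7]
ee_rot: [0.0, 0.996, -0.091, -0.0]
force: [0.8, 0.7, -3.6]
grip_width: 0.719
```

Run:
```python
from h import *
ft(2)
go(535.5,-41.5+.8,-.117,95)
```

```text
t 32.4 world [485.8 310.6  84. ] case [-90.5 343.9  84. ] yaw -0.183 tz [-0.003 -0.001 -1.   ] F [-0.6 -0.3 -2.9] w 61.3
mean F,T [-0.3  -0.47 -2.86  0.03  0.01 -0.03]
t 32.4 world [485.8 310.6  84. ] case [-90.5 343.9  84. ] yaw -0.183 tz [-0.003 -0.001 -1.   ] F [-0.6 -0.3 -2.9] w 61.3
shift before turn [112.8 336.4 -10.7] turn tool z -3.8 shift after turn [ 90.4 343.1 -10.7] len 355
```

>>> play_rows(
  motion=[
    [[0,0,-5],[0,0,-3.8]],
    [[10,38.1,0],[0,0,0]],
    [[10,38.1,0],[0,0,0]],
    [[10,38.1,0],[0,0,0]],
    [[10,38.1,0],[0,0,0]],
    [[10.1,38.1,0],[0,0,0]],
    [[10.1,38.1,0],[0,0,0]],
    [[10.1,38.1,0],[0,0,0]],
    [[10,38.1,0],[0,0,0]],
    [[10,38.3,0],[0,0,0]],
    [[0,0,15],[0,0,0]],
    [[0,0,15],[0,0,0]],
    [[0,0,8],[0,0,0]],
    [[0,0,0],[0,0,0]],
    [[0,0,0],[0,0,0]],
    [[0,0,0],[0,0,0]],
  ],
)

```text
time_s: 33.73
eef_pos: [536.8, -39.9, 53.4]
ee_rot: [0.0, 0.998, -0.058, 0.0]
force: [0.1, 0.3, -1.5]
grip_width: 0.716
```

Run:
```python
from h import *
ft(2); go(535.5,-41.5,-.117,40)
im=ctrl.capture("scene")[:,:,::-1].copy(); cv2.imwrite("pics/scene_x_full.png",im)
c,s=np.cos(CASE[2]),np.sin(CASE[2]); W=lambda x,y,z:np.array([CASE[0]+c*x-s*y,CASE[1]+s*x+c*y,z])
x0,y0,k=285,155,8.5
a=cv2.resize(im[y0:y0+68,x0:x0+92],None,fx=k,fy=k,interpolation=cv2.INTER_CUBIC)
z=ctrl.sense()["eef_pos"][2]+23.3
def pl(P,col): cv2.polylines(a,[((proj("scene",np.array([W(*v) for v in P]))-[x0,y0]+.5)*k).round().astype(int)],True,col,1)
pl([(-60,-90,60.5),(-60,90,60.5),(60,90,60.5),(60,-90,60.5)],(0,255,0))
pl([(-30,-52,z+6),(30,-52,z+6),(30,-52,z+52),(-30,-52,z+52)],(255,0,0)); pl([(-30,-52,z+52),(30,-52,z+52),(30,52,z+52),(-30,52,z+52)],(255,0,0))
cv2.imwrite("pics/x.png",a)
```

```text
t 33.83 world [537.  -40.   53.7] case [ 1.3  1.6 53.7] yaw -0.116 tz [ 0.001 -0.    -1.   ] F [-0.7  0.6 -2.1] w 61.6
mean F,T [-0.55  0.7  -1.92 -0.05  0.03  0.02]
t 33.83 world [537.  -40.   53.7] case [ 1.3  1.6 53.7] yaw -0.116 tz [ 0.001 -0.    -1.   ] F [-0.7  0.6 -2.1] w 61.6
shift before turn [-1.3  1.6 13.7] turn tool z 0.0 shift after turn [-1.3  1.6 13.7] len 14
```

View pics/x.png

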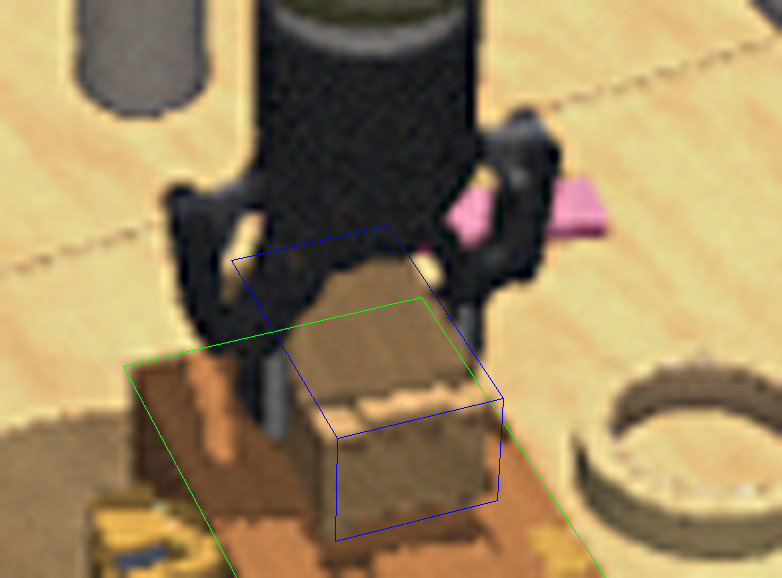

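Run:
```python
from h import *
im=cv2.imread("pics/scene_x_full.png"); g=im.max(2)
for y in range(184,226): print(y," ".join(f"{int(v):3d}" for v in g[y,316:352]))
c,s=np.cos(CASE[2]),np.sin(CASE[2]); W=lambda x,y,z:np.array([CASE[0]+c*x-s*y,CASE[1]+s*x+c*y,z])
z=53.7+23.3
print("cols from 316; pred tub near face (tl,tr,br,bl) at TCP",proj("scene",np.array([W(1.3+a,1.6-52,z+b) for a,b in((-30,52),(30,52),(30,6),(-30,6))])).round(1).tolist())
```

```text
184  34  42  41  46  36  33  33  34  31  33  27  34  33  32  27  23  26  29 101  79  21  28  24  47  54  44  49  61  45  36  36  36  49 206 239 231
185  34  32  40  53  47  34  35  35  30  30  28  29  55  69  68  65  64 148 232 182  68  32  27  18  38  39  56  60  44  30  38  27  49 221 239 233
186  39  36  36  43  39  33  31  38  25  29  54 102 126 123 123 124 127 141 238 251 156  23  30  32  37  39  43  39  29  35  28  24 135 230 234 229
187  31  33  31  34  28  40  29  54 113 126 128 134 137 132 135 132 137 130 194 255 190  41  24  32  36  26  28  31  25  23  10  37 199 238 231 230
188  35  33  34  35  36  36  28 103 136 145 141 132 132 132 134 132 133 132 152 163 110  29  27  32  36  28  28  22  85 159 133 189 235 236 230 228
189  33  37  33  36  38  29  52 120 138 139 135 136 131 131 132 128 132 137 138  95  33  17  28  34  30  22  49 192 238 236 229 234 235 232 230 228
190  39  30  27  26  28  26 101 134 133 130 138 135 133 133 131 129 132 132 141 131  92  43  27  29  32  24 141 238 243 234 235 232 229 230 230 229
191  35  32  32  27  40  99 134 138 133 132 134 134 136 133 132 
[... 4535 characters left out ...]
 194 195 192 192 181 142  96 140 166 162 115 162 191 188 191 190 196 196 190 191 191 188 185 187 188 193 186 182 181 189 186 208 210 191
223 188 189 195 195 194 191 192 187 162 170 183 187 171 179 185 190 185 190 198 197 200 193 186 188 187 186 185 188 191 184 180 183 188 193 194 190
224 191 189 190 194 196 187 191 190 184 185 179 187 191 186 179 181 188 188 196 195 199 194 193 193 188 185 183 186 191 192 180 174 181 187 192 198
225 188 187 190 196 201 193 193 192 188 190 187 186 189 192 178 177 190 187 191 194 199 197 193 193 190 190 188 189 191 195 189 180 180 181 192 195
cols from 316; pred tub near face (tl,tr,br,bl) at TCP [[324.3, 205.5], [343.8, 200.9], [343.2, 212.9], [324.2, 217.6]]
```

```bash
cat >> h.py <<'E'
from scipy.ndimage import map_coordinates
def edge(img,a,b,h=5,m=.12):
    "offset (px, along left-hand normal of a->b) of strongest mean gradient"
    a,b=np.array(a,float),np.array(b,float); d=b-a; L=np.linalg.norm(d); d/=L; n=np.array([d[1],-d[0]])
    s=np.linspace(m*L,(1-m)*L,60); t=np.arange(-h,h+.01,.1); P=a+s[:,None,None]*d+t[None,:,None]*n
    out=np.array([map_coordinates(img[:,:,k].astype(float),[P[...,1],P[...,0]],order=1) for k in range(3)])
    pr=np.median(out,1); gq=np.abs(np.gradient(cv2.GaussianBlur(pr,(0,0),4),axis=1)).sum(0); i=gq.argmax()
    w=gq[max(0,i-6):i+7]; return round(float((t[max(0,i-6):i+7]*w).sum()/w.sum()),2),n.round(2),round(float(gq.max()),1)
E
python3 - <<'E'
from h import *
c,s=np.cos(CASE[2]),np.sin(CASE[2]); W=lambda x,y,z:np.array([CASE[0]+c*x-s*y,CASE[1]+s*x+c*y,z])
for cam in("scene","top"):
    im=cv2.imread(f"pics/{cam}0.png")
    q=proj(cam,np.array([W(-60,-90,60.5),W(-60,90,60.5),W(60,90,60.5),W(60,-90,60.5)]))
    for i,n in enumerate(("front","y+","back","y-")): print(cam,n,edge(im,q[i],q[(i+1)%4],3))
    mm=[proj(cam,W(1,0,60.5))[0]-proj(cam,W(0,0,60.5))[0],proj(cam,W(0,1,60.5))[0]-proj(cam,W(0,0,60.5))[0]]; print("px/mm x,y",np.round(mm,3).tolist())
im=cv2.imread("pics/scene_x_full.png"); z=77; f=proj("scene",np.array([W(1.3+a,1.6-52,z+b) for a,b in((-30,52),(30,52),(30,6),(-30,6))]))
for i,n in enumerate(("top","right","bottom","left")): print("tub near",n,edge(im,f[i],f[(i+1)%4],3.5))
# tub at start in both views
for cam in("scene","top"):
    im=cv2.imread(f"pics/{cam}0.png"); X=487.; Y=311.; yw=-.183; V=lambda a,b,z:np.array([X+np.cos(yw)*a-np.sin(yw)*b,Y+np.sin(yw)*a+np.cos(yw)*b,z])
    q=proj(cam,np.array([V(-30,-52,52),V(-30,52,52),V(30,52,52),V(30,-52,52)]))
    for i,n in enumerate(("front","y+","back","y-")): print("tub start",cam,n,edge(im,q[i],q[(i+1)%4],3.5))
    if cam=="scene":
        f=proj(cam,np.array([V(a,-52,b) for a,b in((-30,52),(30,52),(30,6),(-30,6))]))
        for i,n in enumerate(("top","right","bottom","left")): print("tub start near",n,edge(im,f[i],f[(i+1)%4],3.5))
E
```

```text
scene front (-0.31, array([-0.88,  0.47]), 12.6)
scene y+ (-0.21, array([-0.22, -0.97]), 11.4)
scene back (0.2, array([ 0.84, -0.55]), 10.5)
scene y- (0.31, array([0.25, 0.97]), 10.1)
px/mm x,y [[0.305, -0.074], [-0.12, -0.201]]
top front (2.0, array([-0.09,  1.  ]), 17.4)
top y+ (2.17, array([-1.  , -0.09]), 10.6)
top back (0.59, array([ 0.09, -1.  ]), 8.9)
top y- (-0.0, array([1.  , 0.07]), 7.2)
px/mm x,y [[0.03, -0.362], [-0.367, -0.032]]
tub near top (2.61, array([-0.23, -0.97]), 15.4)
tub near right (2.66, array([1.  , 0.06]), 7.7)
tub near bottom (3.05, array([0.24, 0.97]), 2.8)
tub near left (1.67, array([-1.  , -0.02]), 6.5)
tub start scene front (1.49, array([-0.95,  0.32]), 15.8)
tub start scene y+ (0.39, array([-0.16, -0.99]), 3.5)
tub start scene back (0.6, array([ 0.93, -0.37]), 2.4)
tub start scene y- (-0.2, array([0.16, 0.99]), 12.1)
tub start near top (0.2, array([-0.16, -0.99]), 12.1)
tub start near right (-0.4, array([ 1.  , -0.07]), 19.2)
tub start near bottom (0.4, array([0.17, 0.99]), 18.9)
tub start near left (1.21, array([-0.99,  0.1 ]), 17.9)
tub start top front (1.01, array([-0.15,  0.99]), 9.3)
tub start top y+ (1.6, array([-0.98, -0.2 ]), 2.5)
tub start top back (0.89, array([ 0.15, -0.99]), 1.7)
tub start top y- (1.49, array([0.98, 0.18]), 14.9)
```

Run:
```python
from h import *
c,s=np.cos(CASE[2]),np.sin(CASE[2]); W=lambda x,y,z:np.array([CASE[0]+c*x-s*y,CASE[1]+s*x+c*y,z])
im=cv2.imread("pics/scene_q_full.png")
for x,z in((-28.2,15),(3.8,15),(3.8,5)):
    q=proj("scene",np.array([W(x,-55,z),W(x,50,z)])); print("blank long edge",x,z,edge(im,q[0],q[1],4),"ctl",q.round().tolist())
q=proj("scene",np.array([W(-28.2,-73,15),W(3.8,-73,15)])); print("blank near end",edge(im,q[0],q[1],4))
q=proj("scene",np.array([W(-28.2,72,15),W(3.8,72,15)])); print("blank far end",edge(im,q[0],q[1],4))
for y in(206,210,214,218,222,226): print(y,im.max(2)[y,306:334])
```

```text
blank long edge -28.2 15 (1.7, array([-0.88,  0.48]), 12.9) ctl [[325.0, 235.0], [313.0, 214.0]]
blank long edge 3.8 15 (0.87, array([-0.87,  0.5 ]), 6.3) ctl [[334.0, 233.0], [322.0, 212.0]]
blank long edge 3.8 5 (-0.11, array([-0.87,  0.5 ]), 5.5) ctl [[334.0, 235.0], [322.0, 214.0]]
blank near end (3.25, array([-0.25, -0.97]), 6.8)
blank far end (-1.1, array([-0.23, -0.97]), 6.4)
206 [ 89  87  89  90  88  83  89  83  85  83  78  77  78  86  84  84  86  96
  97 102 102 110 110 115 113 196 219 213]
210 [122 109  98 101  97  87  82  77  61  54  44  32  33  31  49  98 114 114
 107 111 111 111 113 110 113 109 139 206]
214 [102 103 106 106 115  83  39  34  37  41  40  43  39  43  35  37  47  96
 114 111 111 110 110 112 114 113 115 111]
218 [209 212 198 198 189 138 108  82  35  34  41  44  49  42  43  41  43  41
  35  77 105 108 107 107 115 116 116 117]
222 [166 165 149 119  94 126 172 132 107 103  62  30  45  46  47  42  48  42
  37  42  35  64 101 108 102 104 109 111]
226 [118 122 118 118 124  90  55 120 165 169 170 174 110  47  70  70  69  71
  69  67  70  70  70  84 174 196 186 177]
```

>>> play_rows(
  motion=[
    [[2.5,1.6,3],[0,0,0]],
    [[0,0,4],[0,0,0]],
    [[0,0,4],[0,0,0]],
    [[0,0,2],[0,0,0]],
    [[0,0,0],[0,0,0]],
    [[0,0,0],[0,0,0]],
  ],
)

```text
time_s: 34.38
eef_pos: [538.7, -42.1, 39.8]
ee_rot: [-0.0, 0.998, -0.058, -0.0]
force: [-0.4, -0.6, -2.2]
grip_width: 0.717
```

>>> play_rows(
  motion=[
    [[0,0,1],[0,0,0]],
    [[0,0,1],[0,0,0]],
    [[0,0,1],[0,0,0]],
    [[0,0,0],[0,0,0]],
  ],
)

```text
time_s: 34.72
eef_pos: [538.9, -42.2, 37.3]
ee_rot: [0.0, 0.998, -0.058, 0.0]
force: [-2.8, 0.4, 1.1]
grip_width: 0.718
```

>>> play_rows(
  motion=[
    [[0,0,1],[0,0,0]],
    [[0,0,0],[0,0,0]],
  ],
)

```text
time_s: 34.88
eef_pos: [538.9, -42.2, 36.7]
ee_rot: [0.0, 0.998, -0.058, 0.0]
force: [-3.5, 0.1, 7.0]
grip_width: 0.717
```

Run:
```python
from h import *
ft(3)
```

```text
t 35.03 world [539.  -42.2  36.8] case [ 3.5 -0.3 36.8] yaw -0.117 tz [ 0. -0. -1.] F [-4.5  0.3  8.1] w 61.3
mean F,T [-4.64 -0.01  7.31  0.06  0.56 -0.02]
```

Run:
```python
from h import *
c,s=np.cos(CASE[2]),np.sin(CASE[2]); W=lambda x,y,z:np.array([CASE[0]+c*x-s*y,CASE[1]+s*x+c*y,z])
im=ctrl.capture("scene")[:,:,::-1].copy(); cv2.imwrite("pics/scene_y_full.png",im)
z=60.5
f=proj("scene",np.array([W(.85+a,-1.2-52,z+b) for a,b in((-30,52),(30,52),(30,6),(-30,6))])); print("pred if centred tl,tr,br,bl",f.round(1).tolist())
print("feet bl..",proj("scene",np.array([W(.85+a,-1.2-50,z) for a in(-29,-17,17,29)])).round(1).tolist())
for i,n in enumerate(("top","right","bottom","left")): print("tub near",n,edge(im,f[i],f[(i+1)%4],2.5))
g=im.max(2)
print("     "+" ".join(f"{x:3d}" for x in range(318,350)))
for y in range(203,227): print(y," ".join(f"{int(v):3d}" for v in g[y,318:350]))
```

```text
pred if centred tl,tr,br,bl [[324.5, 210.6], [343.8, 205.9], [343.2, 217.7], [324.3, 222.5]]
feet bl.. [[324.3, 223.5], [328.1, 222.5], [338.8, 219.8], [342.5, 218.9]]
tub near top (0.5, array([-0.24, -0.97]), 14.1)
tub near right (-0.96, array([1.  , 0.06]), 5.1)
tub near bottom (0.51, array([0.24, 0.97]), 11.2)
tub near left (0.8, array([-1.  , -0.02]), 5.3)
     318 319 320 321 322 323 324 325 326 327 328 329 330 331 332 333 334 335 336 337 338 339 340 341 342 343 344 345 346 347 348 349
203  97  71 117 141 137 140 135 127 131 128 132 132 135 135 136 131 134 133 131 117 111 110 110  81  77 174 232 236 230 229 229 230
204  96  64  99 134 136 137 136 137 128 132 129 133 131 135 132 131 128 127 126 116 109 109 111 133 114 104 177 229 233 230 229 228
205  97  64  62 121 136 134 135 130 119 124 126 125 127 129 127 122 115 194 168 170 148 179 211 213 179 106 118 225 236 230 229 230
206  97  64  64 119 163 153 119 107  93  97 112 192 158 189 224 228 223 237 234 239 207 217 233 235 232 153  88 169 224 230 230 229
207  96  66  66  84 158 170 121  98 172 134 176 235 229 237 245 239 221 203 
[... 1863 characters left out ...]
 190 191 192 192 181 179 186 190 148 198
222 196 194 192 192 187 133  89 100  96  92  77 149 189 196 197 198 203 202 194 194 190 187 186 186 185 193 185 183 186 189 176 202
223 196 198 194 192 198 155 100  83 138 169 146 171 193 190 188 191 194 197 195 193 188 188 185 187 185 191 192 183 178 183 189 194
224 191 196 196 194 192 184 171 166 183 193 186 180 183 188 186 190 193 196 199 194 196 193 191 185 183 188 195 189 175 177 181 187
225 195 195 195 192 194 191 191 189 187 190 197 185 178 183 186 186 191 194 197 197 191 193 191 191 187 188 190 195 187 177 179 182
226 191 195 197 198 195 191 188 187 185 186 193 192 185 179 182 190 191 192 198 201 196 198 193 190 189 186 188 195 193 185 180 178
```

>>> play_rows(
  motion=[
    [[0,0,-0.5],[0,0,0]],
    [[0.7,0.2,0],[0,0,0]],
    [[0.7,0.2,0],[0,0,0]],
    [[0.6,0.2,0],[0,0,0]],
    [[0,0,0],[0,0,0]],
  ],
)

```text
time_s: 35.5
eef_pos: [540.9, -42.9, 36.9]
ee_rot: [-0.0, 0.998, -0.058, 0.0]
force: [-3.4, 1.2, 6.8]
grip_width: 0.718
```

Run:
```python
from h import *
ft(2)
```

```text
t 35.6 world [540.9 -42.9  36.9] case [ 5.5 -0.7 36.9] yaw -0.117 tz [ 0.  0. -1.] F [-3.5  0.7  5.9] w 61.2
mean F,T [-3.89  0.58  6.39  0.18  0.44  0.03]
```

>>> play_rows(
  motion=[
    [[0.5,0,0.7],[0,0,0]],
    [[0,0,0],[0,0,0]],
    [[0,0,0],[0,0,0]],
  ],
)

```text
time_s: 35.85
eef_pos: [541.3, -43.0, 36.6]
ee_rot: [0.0, 0.998, -0.058, 0.0]
force: [-6.1, 1.0, 10.5]
grip_width: 0.715
```

Run:
```python
from h import *
ft(2)
```

```text
t 35.95 world [541.3 -43.   36.6] case [ 6.  -0.8 36.6] yaw -0.116 tz [ 0. -0. -1.] F [-6.5  0.6 10.3] w 61.2
mean F,T [-5.89  0.59 10.35  0.19  0.81  0.06]
```

>>> play_rows(
  motion=[
    [[-0.3,0,-0.7],[0,0,0]],
    [[0,0.7,0],[0,0,0]],
    [[0,0.7,0],[0,0,0]],
    [[0,0,0],[0,0,0]],
  ],
)

```text
time_s: 36.28
eef_pos: [541.3, -44.3, 36.7]
ee_rot: [-0.0, 0.998, -0.058, 0.001]
force: [0.7, 2.2, 4.4]
grip_width: 0.72
```

>>> play_rows(
  motion=[
    [[0,0.7,0],[0,0,0]],
    [[0,0.7,0],[0,0,0]],
    [[0,0,0],[0,0,0]],
  ],
)

```text
time_s: 36.53
eef_pos: [540.8, -46.5, 36.4]
ee_rot: [0.0, 0.998, -0.058, 0.0]
force: [1.4, -1.5, 0.4]
grip_width: 0.716
```

>>> play_rows(
  motion=[
    [[0,-1.4,0],[0,0,0]],
    [[0,-1.4,0],[0,0,0]],
    [[0,-0.8,0],[0,0,0]],
    [[0,0,0],[0,0,0]],
  ],
)

```text
time_s: 36.87
eef_pos: [541.4, -42.9, 36.9]
ee_rot: [0.001, 0.998, -0.058, 0.0]
force: [-0.7, -3.1, 5.4]
grip_width: 0.716
```

>>> play_rows(
  motion=[
    [[0,-0.7,0],[0,0,0]],
    [[0,-0.7,0],[0,0,0]],
    [[0,0,0],[0,0,0]],
  ],
)

```text
time_s: 37.12
eef_pos: [541.7, -41.6, 37.0]
ee_rot: [0.001, 0.998, -0.058, 0.001]
force: [-0.0, -2.8, 6.0]
grip_width: 0.717
```

Run:
```python
from h import *
ft(2)
```

```text
t 37.22 world [541.7 -41.6  37. ] case [ 6.1  0.6 37. ] yaw -0.117 tz [ 0.001 -0.001 -1.   ] F [ 0.8 -2.6  5.7] w 60.8
mean F,T [ 0.04 -2.91  5.69 -0.46 -0.15 -0.04]
```

>>> play_rows(
  motion=[
    [[0,1.6,0],[0,0,0]],
    [[0,1.6,0],[0,0,0]],
    [[0,1.7,0],[0,0,0]],
    [[0,0,0],[0,0,0]],
    [[0,0,0.7],[0,0,0]],
    [[0,0,0],[0,0,0]],
  ],
)

```text
time_s: 37.72
eef_pos: [540.7, -46.2, 35.9]
ee_rot: [0.0, 0.998, -0.058, 0.0]
force: [-0.9, -2.7, 5.4]
grip_width: 0.716
```

Run:
```python
from h import *
ft(2)
```

```text
t 37.82 world [540.7 -46.2  36. ] case [ 5.7 -4.1 36. ] yaw -0.117 tz [ 0.    -0.001 -1.   ] F [-2.6 -2.3  4.9] w 61.0
mean F,T [-2.27 -3.1   4.93 -0.32  0.06  0.09]
```

>>> play_rows(
  motion=[
    [[0,0.8,0],[0,0,0]],
    [[0,0,0],[0,0,0]],
    [[0,0,0],[0,0,0]],
  ],
)

```text
time_s: 38.07
eef_pos: [540.6, -46.6, 35.8]
ee_rot: [0.0, 0.998, -0.058, 0.0]
force: [0.6, -2.4, 3.6]
grip_width: 0.719
```

>>> play_rows(
  motion=[
    [[0,0.8,0],[0,0,0]],
    [[0,0,0],[0,0,0]],
    [[0,0,0],[0,0,0]],
  ],
)

```text
time_s: 38.32
eef_pos: [540.4, -47.1, 35.7]
ee_rot: [-0.0, 0.998, -0.058, -0.0]
force: [0.3, 1.2, 2.7]
grip_width: 0.711
```

Run:
```python
from h import *
ft(2)
```

```text
t 38.42 world [540.5 -47.1  35.7] case [ 5.6 -5.  35.7] yaw -0.117 tz [-0.  0. -1.] F [0.8 1.  1.5] w 61.0
mean F,T [ 1.24  0.59  2.11  0.32 -0.31 -0.04]
```

```bash
cat >> h.py <<'E'
def tubrel(z,show=True):
    c,s=np.cos(CASE[2]),np.sin(CASE[2]); W=lambda x,y,z:np.array([CASE[0]+c*x-s*y,CASE[1]+s*x+c*y,z])
    im=ctrl.capture("scene")[:,:,::-1].copy()
    f=proj("scene",np.array([W(.85+a,-1.2-52,z+b) for a,b in((-30,52),(30,52),(30,6),(-30,6))]))
    for i,n in enumerate(("top","right","bottom","left")): print("near",n,f[i].round(1),edge(im,f[i],f[(i+1)%4],2.5))
    g=im.max(2); print("     "+" ".join(f"{x:3d}" for x in range(318,348)))
    if show:
        for y in range(206,230): print(y," ".join(f"{int(v):3d}" for v in g[y,318:348]))
    return im
E
python3 - <<'E'
from h import *
cv2.imwrite("pics/scene_z_full.png",tubrel(59))
E
```

```text
near top [324.5 211. ] (1.5, array([-0.24, -0.97]), 15.8)
near right [343.8 206.3] (1.1, array([1.  , 0.06]), 8.8)
near bottom [343.1 218.1] (0.7, array([0.24, 0.97]), 9.3)
near left [324.3 222.8] (-0.32, array([-1.  , -0.02]), 5.7)
     318 319 320 321 322 323 324 325 326 327 328 329 330 331 332 333 334 335 336 337 338 339 340 341 342 343 344 345 346 347
206  57  93  69  63 110 133 132 139 136 133 132 133 131 131 137 134 129 123 121 122 172 149 106 179 215 176 101 162 225 232
207  59  92  72  55 135 146 166 146 120 110 103 115 121 120 121 123 194 223 216 224 237 228 207 224 232 230 150  93 184 226
208  56  92  70  60  95 108 126 118  99  97  84 183 218 219 219 226 239 245 244 223 207 200 224 237 226 203 170 155 182 225
209  56  93  70  71  64 125 194 208 207 201 197 182 224 242 234 218 213 189 165 139 128 132 158 166 148 114 150 185 186 210
210  65  96  72  67  73  86 210 235 228 224 225 156 147 167 151 138 137 115  91 102 102 105 117  95  74  73 100 170 186 180
211  89  90  75  73  77  59 160 224 232 230 232 197 138  99 101 106  95  95 106 101  89 102 117 107  90  98 100 175 193 18
[... 1533 characters left out ...]
 183 183 183 186 189 187 194 201 200 192 192 190 187 186 188 187 192 190 175 179
225 190 195 199 196 190 193 191 191 190 193 196 187 179 181 184 190 189 193 199 199 195 191 190 188 187 186 191 193 190 176
226 190 192 198 194 194 190 190 190 187 188 192 190 184 180 183 189 188 193 200 203 195 194 192 188 188 185 187 193 192 188
227 189 191 201 199 198 194 193 190 185 185 185 191 190 176 178 183 186 189 195 196 200 199 197 193 192 189 191 195 203 203
228 190 194 193 198 198 194 194 190 190 186 184 192 194 186 174 180 183 186 194 199 202 201 200 199 200 197 188 166 169 150
229 192 189 189 196 198 196 196 191 188 188 187 186 191 192 186 174 177 185 190 200 208 212 197 176 171 149 117 110 115  93
```

>>> play_rows(
  motion=[
    [[0,0,0.8],[0,0,0]],
    [[0,0,0],[0,0,0]],
    [[0,0,0],[0,0,0]],
  ],
)

```text
time_s: 38.72
eef_pos: [540.5, -47.4, 35.1]
ee_rot: [0.0, 0.998, -0.058, 0.0]
force: [-0.7, 1.4, 4.5]
grip_width: 0.721
```

>>> play_rows(
  motion=[
    [[0,0,0.8],[0,0,0]],
    [[0,0,0],[0,0,0]],
    [[0,0,0],[0,0,0]],
  ],
)

```text
time_s: 38.97
eef_pos: [540.6, -47.6, 34.5]
ee_rot: [0.0, 0.998, -0.058, 0.0]
force: [-1.0, -1.8, 6.6]
grip_width: 0.714
```

Run:
```python
from h import *
ft(2)
```

```text
t 39.07 world [540.6 -47.6  34.5] case [ 5.8 -5.5 34.5] yaw -0.117 tz [ 0.    -0.001 -1.   ] F [-1.5 -1.8  6.3] w 61.1
mean F,T [-1.18 -1.69  5.88  0.03 -0.04 -0.09]
```

>>> play_rows(
  motion=[
    [[-0.8,0,0],[0,0,0]],
    [[0,0,0],[0,0,0]],
    [[0,0,0],[0,0,0]],
  ],
)

```text
time_s: 39.32
eef_pos: [540.4, -47.5, 34.6]
ee_rot: [0.0, 0.998, -0.059, 0.001]
force: [2.8, -2.3, 6.0]
grip_width: 0.712
```

>>> play_rows(
  motion=[
    [[-0.8,0,0],[0,0,0]],
    [[0,0,0],[0,0,0]],
    [[0,0,0],[0,0,0]],
  ],
)

```text
time_s: 39.57
eef_pos: [538.2, -46.9, 33.7]
ee_rot: [-0.0, 0.998, -0.058, -0.001]
force: [-1.6, -0.0, -1.5]
grip_width: 0.716
```

Run:
```python
from h import *
ft(2); cv2.imwrite("pics/scene_z2_full.png",tubrel(57))
```

```text
t 39.67 world [537.4 -46.6  33.1] case [ 2.5 -4.9 33.1] yaw -0.116 tz [-0.004  0.001 -1.   ] F [-0.9  0.5 -1.6] w 60.9
mean F,T [-0.65  0.48 -2.04  0.   -0.03  0.05]
near top [324.5 211.5] (1.59, array([-0.24, -0.97]), 15.5)
near right [343.8 206.8] (0.03, array([1.  , 0.06]), 6.3)
near bottom [343.1 218.6] (0.49, array([0.24, 0.97]), 7.3)
near left [324.3 223.3] (0.78, array([-1.  , -0.02]), 5.7)
     318 319 320 321 322 323 324 325 326 327 328 329 330 331 332 333 334 335 336 337 338 339 340 341 342 343 344 345 346 347
206  90  75  75 123 138 138 139 132 130 128 131 131 129 133 134 133 130 128 126 117 103 110 113 110 108 100  90 171 230 233
207  91  76  71 110 127 135 136 138 131 121 128 124 122 120 125 121 118 116 196 228 174 115 181 212 177 112  89 101 166 222
208  94  76  65  77 153 180 137 103 106  92 106 186 221 218 224 228 225 218 236 246 235 207 228 235 232 206 134 137 166 221
209  94  75  64  67 117 166 158 117 100  87 115 217 238 238 242 246 239 217 204 177 163 217 214 198 183 166 165 182 180 208
210  90  78  71  62 122 202 223 209 200 200 141 185 209 202 187 173 162 144 13
[... 1701 characters left out ...]
 190 188 183 185 189 190 194 198 197 197 195 192 188 185 186 189 192 190 178 178
225 191 197 193 194 195 190 191 192 188 186 194 190 180 180 187 187 190 196 198 199 194 195 193 184 186 184 191 193 189 179
226 192 195 199 199 196 191 187 189 187 183 187 190 184 178 181 188 187 191 194 201 197 195 194 195 188 188 186 193 195 191
227 190 191 196 197 197 191 190 191 186 184 182 190 188 186 178 184 186 189 195 199 201 199 195 192 190 191 192 197 205 206
228 189 190 193 198 200 197 194 194 191 186 185 193 190 187 178 175 181 188 192 201 202 203 201 200 201 202 174 165 157 148
229 192 189 192 196 201 199 195 192 192 186 188 188 193 191 187 173 174 185 195 203 210 214 189 172 160 141 111 109 109  87
```

>>> play_rows(
  motion=[
    [[0,0,0.7],[0,0,0]],
    [[0,0,0],[0,0,0]],
    [[0,0,0],[0,0,0]],
  ],
)

```text
time_s: 39.97
eef_pos: [538.5, -47.0, 33.2]
ee_rot: [-0.0, 0.998, -0.058, -0.001]
force: [0.2, -0.1, -2.3]
grip_width: 0.716
```

>>> play_rows(
  motion=[
    [[0,0,0.7],[0,0,0]],
    [[0,0,0],[0,0,0]],
    [[0,0,0],[0,0,0]],
  ],
)

```text
time_s: 40.22
eef_pos: [538.8, -47.0, 32.8]
ee_rot: [-0.0, 0.998, -0.058, -0.0]
force: [-0.4, 0.6, -0.4]
grip_width: 0.711
```

>>> play_rows(
  motion=[
    [[0,0,0.7],[0,0,0]],
    [[0,0,0],[0,0,0]],
    [[0,0,0],[0,0,0]],
  ],
)

```text
time_s: 40.47
eef_pos: [538.9, -47.1, 32.3]
ee_rot: [0.0, 0.998, -0.058, 0.0]
force: [-2.7, 0.9, 3.0]
grip_width: 0.716
```

Run:
```python
from h import *
ft(2)
```

```text
t 40.57 world [538.9 -47.1  32.3] case [ 4.  -5.1 32.3] yaw -0.117 tz [ 0. -0. -1.] F [-2.6  0.6  2. ] w 61.0
mean F,T [-2.3   0.37  2.41  0.07  0.28 -0.01]
```

>>> play_rows(
  motion=[
    [[0,0,0],[0,0,0]],
    [[0,0,0],[0,0,0]],
    [[0,0,0],[0,0,0]],
    [[0,0,0],[0,0,0]],
    [[0,0,0],[0,0,0]],
  ],
  fingers=80,
)

```text
time_s: 40.98
eef_pos: [539.0, -47.1, 32.1]
ee_rot: [0.0, 0.998, -0.058, 0.0]
force: [-0.5, 0.1, -1.1]
grip_width: 0.936
```

>>> play_rows(
  motion=[
    [[0,0,-4],[0,0,0]],
    [[0,0,-10],[0,0,0]],
    [[0,0,-15],[0,0,0]],
    [[0,0,-20],[0,0,0]],
    [[0,0,-35],[0,0,0]],
    [[0,0,-40],[0,0,0]],
    [[0,0,-30],[0,0,0]],
    [[-30,0,0],[0,0,0]],
    [[-40,0,0],[0,0,0]],
    [[-40,0,0],[0,0,0]],
    [[-40,0,0],[0,0,0]],
    [[0,0,0],[0,0,0]],
    [[0,0,0],[0,0,0]],
  ],
)

```text
time_s: 42.07
eef_pos: [389.0, -29.4, 187.3]
ee_rot: [0.0, 0.998, -0.059, 0.001]
force: [0.6, 0.3, 0.7]
grip_width: 0.938
```

Run:
```python
from h import *
ft(1)
im=tubrel(55.5,False); cv2.imwrite("pics/scene_fin.png",im); t=ctrl.capture("top")[:,:,::-1]; cv2.imwrite("pics/top_fin.png",t)
c,s=np.cos(CASE[2]),np.sin(CASE[2]); W=lambda x,y,z:np.array([CASE[0]+c*x-s*y,CASE[1]+s*x+c*y,z])
q=proj("scene",np.array([W(-60,-90,60.5),W(-60,90,60.5),W(60,90,60.5),W(60,-90,60.5)]))
for i,n in enumerate(("front","y+","back","y-")): print("lid",n,edge(im,q[i],q[(i+1)%4],3))
q=proj("scene",np.array([W(.85+a,-1.2+b,107.5) for a,b in((-30,-52),(-30,52),(30,52),(30,-52))]))
for i,n in enumerate(("front","y+","back","y-")): print("tub top",n,edge(im,q[i],q[(i+1)%4],3))
for n in("can","tumbler","tape","sander","blank","tub"):
    for cam in("scene","top"): print(n,cam,[([round(d["position"][0]*640),round(d["position"][1]*400)],round(d["p"],2)) for d in ctrl.spot_in(cam,n)][:2])
# change map vs start
for cam,b in(("scene",im),("top",t)):
    a=cv2.imread(f"pics/{cam}0.png"); d=(cv2.absdiff(cv2.GaussianBlur(a,(3,3),0),cv2.GaussianBlur(np.ascontiguousarray(b),(3,3),0)).max(2)>40).astype(np.uint8)
    n,l,st_,_=cv2.connectedComponentsWithStats(cv2.dilate(d,np.ones((3,3)))); print(cam,"changed boxes",[r[:5].tolist() for r in st_[1:] if r[4]>25])
```

```text
t 42.12 world [390.3 -29.8 187.3] case [-145.6   -5.3  187.3] yaw -0.117 tz [ 0.003 -0.001 -1.   ] F [0.2 0.1 0.2] w 80.2
mean F,T [ 0.16  0.11  0.16 -0.01 -0.02 -0.  ]
near top [324.5 211.9] (-0.21, array([-0.24, -0.97]), 13.9)
near right [343.8 207.2] (0.11, array([1.  , 0.06]), 7.6)
near bottom [343.1 219. ] (0.19, array([0.24, 0.97]), 7.6)
near left [324.3 223.7] (-0.2, array([-1.  , -0.02]), 4.8)
     318 319 320 321 322 323 324 325 326 327 328 329 330 331 332 333 334 335 336 337 338 339 340 341 342 343 344 345 346 347
lid front (-0.31, array([-0.88,  0.47]), 13.3)
lid y+ (2.19, array([-0.22, -0.97]), 3.2)
lid back (0.32, array([ 0.84, -0.55]), 9.3)
lid y- (0.3, array([0.25, 0.97]), 10.6)
tub top front (-0.1, array([-0.86,  0.51]), 19.2)
tub top y+ (2.35, array([-0.22, -0.98]), 10.8)
tub top back (2.11, array([ 0.84, -0.55]), 6.8)
tub top y- (0.21, array([0.24, 0.97]), 13.9)
can scene [([300, 155], 0.82)]
can top [([211, 188], 0.57)]
tumbler scene [([399, 242], 0.9), ([371, 204], 0.46)]
tumbler top [([416, 166], 0.78)]
tape scene [([298, 219], 0.73), ([365, 212], 0.67)]
tape top
[... 187 characters left out ...]
8), ([265, 169], 0.87)]
tub scene [([326, 205], 0.58), ([322, 229], 0.27)]
tub top [([336, 209], 0.68)]
scene changed boxes [[0, 0, 57, 42, 1583], [63, 0, 242, 182, 15028], [0, 48, 61, 17, 498], [0, 68, 16, 27, 327], [0, 97, 15, 40, 249], [12, 102, 7, 5, 30], [14, 114, 17, 37, 268], [115, 130, 62, 71, 2355], [0, 153, 156, 102, 5369], [29, 157, 7, 12, 54], [313, 190, 32, 35, 832], [218, 202, 79, 37, 2035], [148, 219, 45, 75, 1150], [127, 233, 13, 9, 77], [85, 243, 58, 46, 1529], [347, 267, 53, 42, 873], [117, 287, 13, 9, 66], [239, 312, 13, 22, 132]]
top changed boxes [[256, 196, 124, 204, 12463], [401, 201, 55, 30, 816], [211, 227, 16, 24, 198], [183, 240, 12, 6, 52], [18, 384, 33, 16, 340]]
```

```bash
python3 -c "
from rig import ctrl
print(ctrl.finish_job())"
```

```text
the job is handed in; nothing more can be done
None
```

The blank is in the closed case, the tub is stacked on it with its feet in the lid's recesses, and I handed the job in at about 42 s of the 69 s allowed.

**What I did**
- **Opening:** I pressed the catch with one finger and kept the other on the lid, which came up at about 1.2 rad/s.
- **Blank:** I gripped the dark blank, laid it on the case floor and saw it lying inside before closing. I left the pink and purple sticks alone.
- **Closing:** I swung the lid down and pressed it to about 13 N. I felt the hook give way at about 8.5 N.
- **Tub:** My first placing was about 5 mm off, and the feet rested on the lid. I slid the tub under light contact until it dropped in, then let go and backed the arm away.

**Last checks**
- **Lid:** it stayed shut with no hand on it, and its edges match the starting picture.
- **Tub:** the side facing the scene camera is within about 0.2 px (under 1 mm) of the seated pose in all its edges. It touched down at 32.3–32.5 mm, against 32.2 mm expected.
- **Robot:** it was touching nothing, with force readings around zero.
- **Other things:** only the blank, the tub with the case lid, and the arm and its shadow showed change between the start and end pictures.

**What disagreed or went unseen**
- **Finger ends:** they are really about 34–39 mm above the reported TCP, so I found every height by touch.
- **Sideways errors:** the cameras and the robot disagreed by up to about 5 mm.
- **Tape:** one detection of it in the final top picture was off, but the picture comparison showed no change there.
- **Far side of the tub:** two of its top edges gave no clean match at the end.
- **Final picture:** I could not view it because the viewer limit was reached, so the last checks are by measurement only.

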